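# Set out the facial tray

## Task

Set out the metal tray for the next facial: stand the squat cream jar on the tray midway between the white bowl and the pump bottle, in line with them, and put the little steel dish centred on top of the jar's lid. Stand the spray can straight behind the bowl and the dropper bottle straight behind the jar (behind means square to the line of bowl and pump bottle, on the side away from the robot), each with about 3 cm of clear space to the thing in front of it. Everything stands upright, and the square case and the wooden massager stay where they are.

Things in the scene. Friction and masses are not known exactly. Their poses are not given: they have to be found in the camera images.
- tray: Flat metal tray, fixed, 240 (its x) by 360 (its y) mm; floor 8 mm thick (things on it stand 8 mm above the table); a lip 6 mm wide all round rises to 14 mm. Origin: centre of its underside. Its x points away from the robot, y to the left, turned by up to 0.2 rad. Bowl and pump bottle stand on it at x -45 mm, y +120 and -120 mm; which is on which side changes.
- bowl: White ceramic mixing bowl, fixed on the tray, rim 80 mm across, 50 mm high. Origin: centre of its underside, at the tray floor; its axes are parallel to the tray's.
- pump: White pump bottle, fixed on the tray, 68 mm across, 150 mm high in all, its spout pointing to the tray's front. Origin: centre of its underside, at the tray floor; axes parallel to the tray's.
- jar: Squat white cream jar with a flat lid, round, 58 mm across (lid; the body below it is 56), 42 mm high, about 160 g. Origin: centre of its underside, z up.
- dish: Small round open steel dish, 52 mm across at its flat base, 56 mm at the rim, 24 mm high, wall 3 mm, about 60 g. Origin: centre of its underside, z up.
- can: Upright aluminium spray can with a narrower white cap, 40 mm across, 100 mm to the shoulder, 140 mm high in all (cap 32 mm across, from 107 mm up), about 140 g. Origin: centre of its underside, z up.
- dropper: Small amber glass dropper bottle with black collar and rubber bulb, 30 mm across up to 50 mm, 85 mm high in all, about 60 g. Origin: centre of its underside, z up.
- case: Bystander, loose: square low case, grey with a clear lid, 54 by 54 by 28 mm. Origin: centre of its underside, z up. Leave it where it is.
- massager: Bystander, loose: mushroom-shaped wooden massager, 48 mm across, 50 mm high. Origin: centre of its underside, z up. Leave it where it is.
Not all that is in view belongs to the job. Leave any pink or purple look-alike of the jar alone.

How it is judged:
By the outcome, as a careful person would: the job done as asked, in the order asked, and still so for the second after the job is handed in, with the robot touching nothing.
It also fails if it takes over 122 s, if anything falls off the work surface, if the arm or the gripper's body presses on something with over 40 N, if the wrist force passes 120 N, or if a joint passes its speed limit or range.

## Robot

A 6-joint arm with a two-finger parallel gripper is mounted at the origin on the work surface. World frame = base frame: x ahead of the robot, y to its left, z up, the work surface at z = 0. Lengths are in m, angles in rad, forces in N, time in s.
With the tool pointing down it reaches from about 0.35 to 0.775 m from the base axis. Payload 7.3 kg.
Tool frame: the origin (TCP) lies at the very end of the fingers, on their centre line; the grasp point (between the pads) lies 19 mm behind it; z points along the fingers, y is the direction in which the jaws open and shut (so a half turn about z gives the same grasp; the last joint's range is limited). The gripper opens to 92 mm and grips with 3 to 60 N. Pads are 19 mm wide; open, the fingers measure 130 mm over their backs; the gripper's body (75 mm by 190 mm) begins 47 mm behind the grasp point.
Start: joints at [1.184, 0.342, 1.524, -0, 1.275, -0.146], TCP at [0.125, 0.51, 0.227] pointing down, gripper open.
Joint ranges: [-2.53, 2.53], [-0.77, 2.02], [0.04, 2.7], [-1, 4.14], [0.28, 2.66], [-3.11, 3.11]. Speed limits (rad/s): [2.57, 2.57, 3.14, 3.14, 3.14, 3.14].

## Interface

Orientations are given as a 3x3 rotation matrix whose columns are the frame's x, y, z axes.
In Python, from bench import monitor, vision, robot, spot_in gives the robot as it stands.
- The arm moves only by the tool apply_moves, never from a script. Its argument "targets" is a list of rows, each a list of 4 numbers: the shift along the tool's x, y, z in m, then the turn about the tool's z in rad. A call has 1 to 8 rows; each row is the pose to reach, as a shift and turn from the pose commanded when the call began, along the tool's axes at that moment; what a row does not reach only later rows make up. A row lasts 1/8 s, in which the tool goes at most 62.5 mm and 10.7 degrees, less where a joint would pass 70% of its speed; a pose out of reach is approached as far as the arm can. A call with a gripper value outside its range is refused whole. "claw" is the closure, from 0 (fully open) to 1 (shut), set as the call begins (left out, the last holds). The fingers move at their own pace and stop on an object; "force" is the grip in N (left out, the last holds). Time passes only in rows, so rows that repeat a pose let the fingers close. It gives the time, the measured TCP pose, the force and the opening at its end, in the units of the state.
- monitor.sense(): the state, without advancing time (a new reading comes with each control period).
- vision.grab_frame(name): name is "side" or "top" or "wrist"; returns a dict with "frame" (400x640x3 uint8, blue, green, red), "fx", "fy", "cx", "cy" (pixels), "k1" (the pictures are not rectified: a ray, as slopes to the right and down, at radius r is drawn at 1 + k1 r^2 times it, then the intrinsics apply), "T" (4x4, takes a point from camera to world coordinates). Camera axes: x right, y down, z forward; pixel columns grow to the right and rows downward; lengths in m; the calibration is good to about 2 mm. A picture is of the moment at which its call begins. There is no depth.
- robot.sign_off(): hands the job in, once; it reports no verdict.
Trained networks look in a picture, given as the dict that the camera call returned (one of the last four; its "shot" number tells which), for a name from the list of things; names that differ only in an ending like _2 or _b are one class to them, and where a whole thing is asked for, a point or a joint stands for the part that bears it (a point fixed in the world has none). Each returns a list of dicts, best first, with "conf" (0 to 1); they miss things now and then, are a little off and sometimes report something else, mostly with a low value. They report only what shows in the picture. A call takes as long as a camera call. They do not tell look-alikes from the thing itself.
- spot_in(picture, label): "point" ([row, column] in pixels, amid what is visible of it).
The state is a dict: "t": time; "joint_pos": joint angles; "dq": joint speeds; "tau": joint torques, N m; "ee_pos": TCP position; "orientation": TCP orientation; "contact_force": force on the tool from outside, world axes, zero at the start; "moment": the same for the moment, N m; "gripper_width": opening from 0.0 (shut) to 1.0 (fully open).
Only numpy, scipy, OpenCV 4.12 (cv2) and the standard library are available. Lean on these libraries where they do the work, as an engineer would, in place of code of your own. Each camera call takes 0.05 s, during which the arm holds its last target.

## Working session

There is one attempt and no reset: what is moved stays moved. The work goes in short steps, Python scripts to look and compute and a tool call to move; the robot and the scene stay as the last step left them, time stands still between calls to the robot, and variables do not carry over. Pictures are saved under pics/ and viewed, and the job is handed in when it is done.

Besides the shell and the picture viewer there is one more tool, called after "Call:" as name([rows], argument=value, ...), one row to a line, values as JSON. apply_moves: Moves the arm, as the interface text tells. Its arguments: {"type":"object","properties":{"targets":{"type":"array"},"claw":{"type":"number"},"force":{"type":"number"}},"required":["targets"]}

```bash
ls; mkdir -p pics
cat > h.py <<'E'
import numpy as np, cv2, sys
sys.path.insert(0,'.')
from bench import monitor, vision, robot, spot_in
def ray(f,rc):
    K=np.array([[f['fx'],0,f['cx']],[0,f['fy'],f['cy']],[0,0,1]])
    p=cv2.undistortPoints(np.array([[[rc[1],rc[0]]]],float),K,np.array([f['k1'],0,0,0,0.]))[0,0]
    T=np.array(f['T']); d=T[:3,:3]@np.array([p[0],p[1],1]); return T[:3,3],d
def atz(f,rc,z):
    o,d=ray(f,rc); return (o+d*(z-o[2])/d[2])
def proj(f,P):
    K=np.array([[f['fx'],0,f['cx']],[0,f['fy'],f['cy']],[0,0,1]])
    T=np.linalg.inv(np.array(f['T'])); 
    P=np.atleast_2d(P).astype(float)
    q=cv2.projectPoints(P,cv2.Rodrigues(T[:3,:3])[0],T[:3,3],K,np.array([f['k1'],0,0,0,0.]))[0][:,0]
    return q[:,::-1]
def tri(r):
    A=np.zeros((3,3));b=np.zeros(3)
    for o,d in r:
        d=d/np.linalg.norm(d);M=np.eye(3)-np.outer(d,d);A+=M;b+=M@o
    return np.linalg.solve(A,b)
E
python3 - <<'E'
from h import *
np.set_printoptions(precision=4,suppress=True)
s=monitor.sense();print({k:np.round(v,4).tolist() for k,v in s.items()})
for n in ['top','side','wrist']:
    f=vision.grab_frame(n);cv2.imwrite(f'pics/{n}0.png',f['frame'])
    print(n,f['fx'],f['cx'],f['cy'],f['k1']);print(f['T'])
    for l in ['tray','bowl','pump','jar','dish','can','dropper','case','massager']:
        print(l,[(np.round(d['point']).tolist(),round(d['conf'],2)) for d in spot_in(f,l)][:4])
E
```

```text
pics
{'t': 0.0, 'joint_pos': [1.184, 0.3427, 1.525, -0.0, 1.2754, -0.146], 'dq': [0.0005, -0.0011, 0.0002, 0.0009, 0.0002, -0.0013], 'tau': [-0.0001, -43.1244, -24.4227, 0.0718, 0.0559, -0.0001], 'ee_pos': [0.125, 0.5095, 0.226], 'orientation': [[-0.9711, 0.2385, -0.0006], [0.2385, 0.9711, -0.0015], [0.0002, -0.0015, -1.0]], 'contact_force': [0.2998, -0.048, 0.0136], 'moment': [0.0068, -0.0278, 0.0078], 'gripper_width': 1.0007}
top 427.62246241806344 315.9492853343215 197.96614627078276 -0.11315643510800971
[[ 0.0001 -0.993   0.1183  0.415 ]
 [-1.     -0.0001 -0.0005 -0.0595]
 [ 0.0005 -0.1183 -0.993   1.2602]
 [ 0.      0.      0.      1.    ]]
tray [([206.0, 239.0], 0.85)]
bowl [([225.0, 195.0], 0.94)]
pump [([214.0, 278.0], 0.94)]
jar [([237.0, 439.0], 0.91), ([206.0, 434.0], 0.76), ([161.0, 441.0], 0.55)]
dish [([206.0, 363.0], 0.57)]
can [([242.0, 358.0], 0.49)]
dropper [([234.0, 407.0], 0.4)]
case [([160.0, 356.0], 0.84)]
massager [([190.0, 405.0], 0.68)]
side 477.91534681049063 314.1514656041722 196.07374789206628 -0.0314440173503265
[[ 0.9436 -0.2488  0.2184  0.3179]
 [-0.3309 -0.7323  0.5952 -0.7199]
 [ 0.0119 -0.6339 -0.7733  0.919 ]
 [ 0.      0.      0.      1.    ]]
tray [([150.0, 286.0], 0.59)]
bowl [([115.0, 242.0], 0.79)]
pump [([170.0, 281.0], 0.58)]
jar [([329.0, 435.0], 0.73), ([342.0, 368.0], 0.6), ([360.0, 321.0], 0.57)]
dish [([255.0, 327.0], 0.71)]
can [([251.0, 277.0], 0.62)]
dropper [([317.0, 303.0], 0.9)]
case [([239.0, 380.0], 0.95)]
massager [([297.0, 366.0], 0.95), ([342.0, 369.0], 0.31)]
wrist 315.6568631498774 318.0549693728543 205.61865693078616 -0.04882923683791028
[[ 0.2392  0.9273  0.2878  0.0484]
 [ 0.971  -0.2288 -0.07    0.5302]
 [ 0.0009  0.2962 -0.9551  0.3836]
 [ 0.      0.      0.      1.    ]]
tray []
bowl []
pump []
jar []
dish []
can []
dropper []
case []
massager []
```

View pics/top0.png

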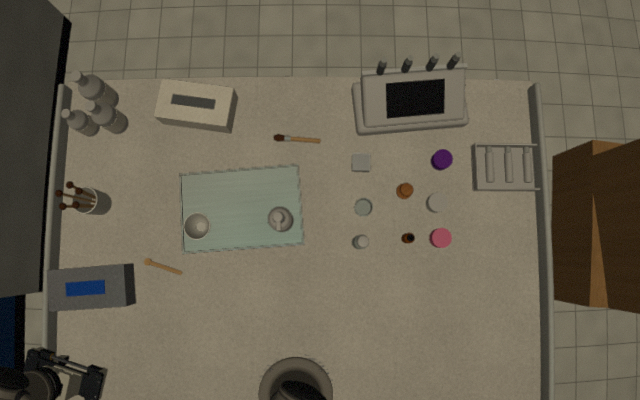

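View pics/side0.png

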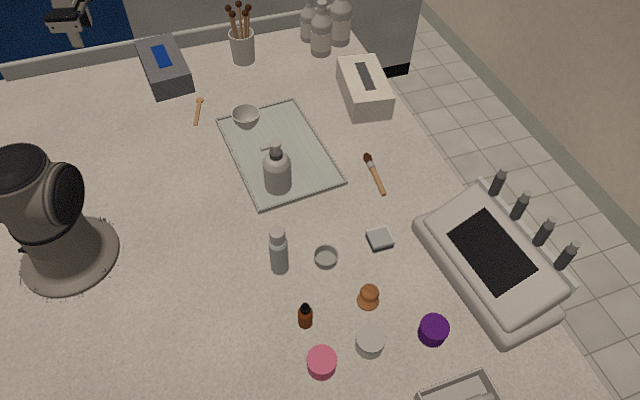

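Run:
```python
import cv2,numpy as np
a=cv2.imread('pics/top0.png')[130:270,150:310];b=cv2.imread('pics/top0.png')[130:270,320:480]
cv2.imwrite('pics/crop0.png',np.hstack([cv2.resize(x,None,fx=2.5,fy=2.5,interpolation=3) for x in (a,b)]))
c=cv2.imread('pics/side0.png')[220:400,240:480]
cv2.imwrite('pics/crop1.png',cv2.resize(c,None,fx=3.2,fy=3.2,interpolation=3))
```

```text
(no output)
```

View pics/crop0.png

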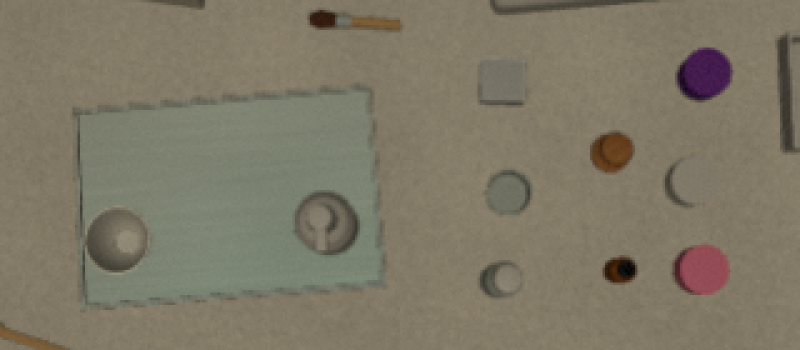

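View pics/crop1.png

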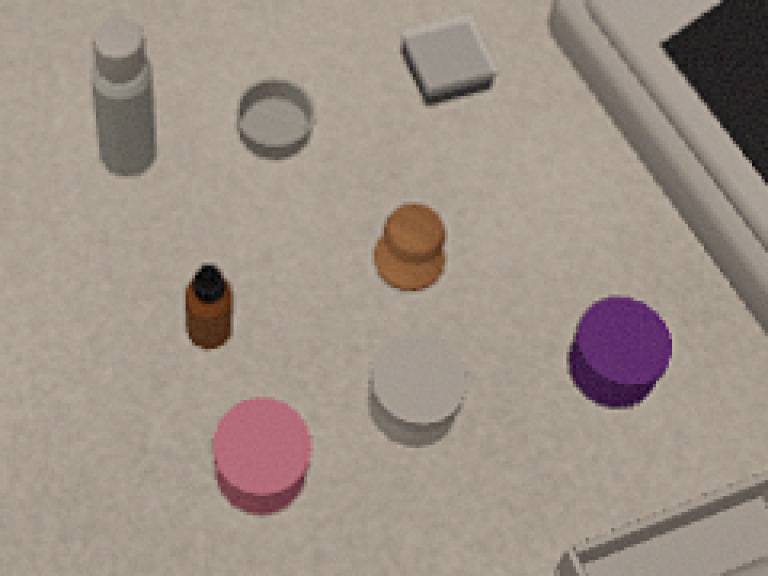

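Jar candidates in the top view: pink (237,439), white (206,434) and purple (161,441). The white one fits "squat white cream jar", because the pink and purple ones are the excluded look-alikes. The enlarged crops confirm it. Bowl left at (225,195), pump right at (214,278).

Run:
```python
from h import *
np.set_printoptions(precision=4,suppress=True)
t=vision.grab_frame('top');s=vision.grab_frame('side')
pt={'tray':(206,239),'bowl':(225,195),'pump':(214,278),'jar':(206,434),'dish':(206,363),'can':(242,358),'dropper':(234,407),'case':(160,356),'massager':(190,405)}
zt={'tray':.01,'bowl':.04,'pump':.09,'jar':.042,'dish':.012,'can':.08,'dropper':.05,'case':.025,'massager':.03}
ps={'tray':(150,286),'bowl':(115,242),'pump':(170,281),'jar':(342,368),'dish':(255,327),'can':(251,277),'dropper':(317,303),'case':(239,380),'massager':(297,366)}
for k in pt: print(k,atz(t,pt[k],zt[k])[:2],tri([ray(t,pt[k]),ray(s,ps[k])]))
# tray fit: corners from crop0 (crop /2.5 +150,130)
c=np.array([(78,112),(369,89),(384,284),(85,307)])/2.5+[150,130]
for p in c: print(p,atz(t,(p[1],p[0]),.012))
```

```text
tray [0.54   0.1668] [ 0.5503  0.1673 -0.0025]
bowl [0.4819 0.2882] [0.477  0.2874 0.0451]
pump [0.51   0.0442] [0.5124 0.0471 0.057 ]
jar [ 0.5368 -0.4011] [ 0.5441 -0.4087  0.0201]
dish [ 0.5399 -0.1983] [ 0.5405 -0.1975  0.0228]
can [ 0.4335 -0.1758] [ 0.4346 -0.1776  0.0632]
dropper [ 0.4562 -0.3186] [ 0.451  -0.3224  0.0272]
case [ 0.6748 -0.1781] [ 0.6811 -0.1809 -0.0043]
massager [ 0.585 -0.32 ] [ 0.5844 -0.3209  0.0241]
[181.2 174.8] [0.6335 0.3433 0.012 ]
[297.6 165.6] [ 0.6604 -0.0056  0.012 ]
[303.6 243.6] [ 0.4301 -0.0242  0.012 ]
[184.  252.8] [0.4017 0.3268 0.012 ]
```

```bash
cat >> h.py <<'E'
def go(x,y,z,psi_deg):
    s=monitor.sense();R=np.array(s['orientation']);p=np.array(s['ee_pos'])
    ps=np.arctan2(R[1,0],R[0,0]); 
    R0=np.array([[np.cos(ps),np.sin(ps),0],[np.sin(ps),-np.cos(ps),0],[0,0,-1]])
    d=R0.T@(np.array([x,y,z])-p); a=-(np.radians(psi_deg)-ps); a=(a+np.pi)%(2*np.pi)-np.pi
    print('now',p.round(4),'psi',np.degrees(ps).round(2),'-> shift',d.round(4),'turn',a.round(4),'rows',np.linalg.norm(d)/.0625,abs(a)/.187,'q6',s['joint_pos'][5],'t',s['t'])
E
python3 -c "
from h import *
go(.5,.17,.30,180)"
```

```text
now [0.1252 0.5099 0.2268] psi 166.2 -> shift [-0.4451 -0.2407 -0.0732] turn -0.2409 rows 8.179740167566102 1.2880370362295246 q6 -0.1459538682294474 t 1.6
```

Call:
apply_moves([
  [-0.1,-0.05,-0.073,-0.24],
  [-0.445,-0.24,-0.073,-0.24],
  [-0.445,-0.24,-0.073,-0.24],
  [-0.445,-0.24,-0.073,-0.24],
  [-0.445,-0.24,-0.073,-0.24],
  [-0.445,-0.24,-0.073,-0.24],
  [-0.445,-0.24,-0.073,-0.24],
  [-0.445,-0.24,-0.073,-0.24],
])

```text
t: 2.6
ee_pos: [0.4869, 0.1823, 0.2984]
orientation: [[-1.0, 0.001, 0.001], [0.001, 1.0, 0.0], [-0.001, 0.0, -1.0]]
contact_force: [0.8, 0.7, -1.3]
gripper_width: 0.999
```

Call:
apply_moves([
  [0,0,0,0],
  [0,0,0,0],
  [0,0,0,0],
])

```text
t: 2.98
ee_pos: [0.4847, 0.1849, 0.2981]
orientation: [[-1.0, -0.001, -0.0], [-0.001, 1.0, 0.0], [0.0, 0.0, -1.0]]
contact_force: [-0.1, 0.5, -0.6]
gripper_width: 1.001
```

Run:
```python
from h import *
np.set_printoptions(precision=4,suppress=True)
s=monitor.sense();print(s['ee_pos'],s['t'],s['joint_pos'])
f=vision.grab_frame('wrist');cv2.imwrite('pics/w1.png',f['frame']);np.save('w1.npy',f,allow_pickle=True)
for l in ['bowl','pump','tray']: print(l,spot_in(f,l)[:2])
```

```text
[0.4847 0.1849 0.2981] 2.975 [ 0.2164  0.2845  1.409   0.0003  1.4482 -1.3553]
bowl [{'point': [168.9, 395.6], 'conf': 0.8}]
pump [{'point': [188.4, 205.5], 'conf': 0.66}]
tray [{'point': [196.5, 309.6], 'conf': 0.6}]
```

View pics/w1.png

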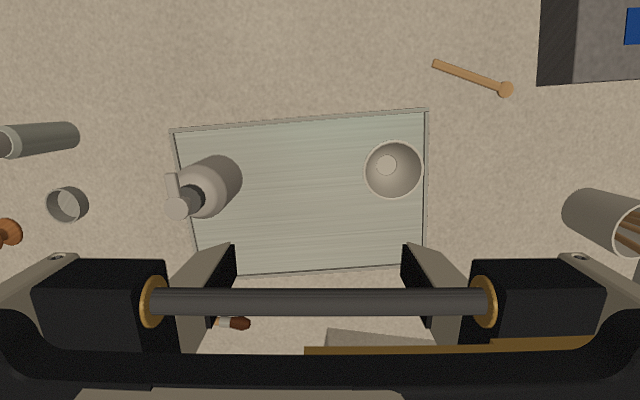

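```bash
cat > fit.py <<'E'
from h import *
from scipy.optimize import minimize
from scipy.ndimage import map_coordinates
def gm(f,s):
    g=cv2.GaussianBlur(cv2.cvtColor(f['frame'],6).astype(np.float32),(0,0),s)
    return np.hypot(cv2.Sobel(g,5,1,0),cv2.Sobel(g,5,0,1))
def traypts(x):
    cx,cy,a=x;c,s=np.cos(a),np.sin(a);P=[]
    u=np.linspace(-1,1,80)
    for k,(h,w,z) in enumerate([(.12,.18,.014)]):
        for sx in(-1,1): P.append(np.c_[sx*h+0*u,w*.98*u,z+0*u]); 
        for sy in(-1,1): P.append(np.c_[h*.98*u,sy*w+0*u,z+0*u])
    t=np.linspace(0,2*np.pi,120)
    P.append(np.c_[-.045+.04*np.cos(t),.12+.04*np.sin(t),.058+0*t])
    P=np.vstack(P)
    return np.c_[cx+c*P[:,0]-s*P[:,1],cy+s*P[:,0]+c*P[:,1],P[:,2]]
def fit(fs,fun,x0,sig=(3,1.5,1)):
    x=np.array(x0,float)
    for s in sig:
        G=[gm(f,s) for f in fs]
        def cost(x):
            return -sum(map_coordinates(np.minimum(g,np.percentile(g,97)),proj(f,fun(x)).T,order=1).mean()/np.percentile(g,97) for f,g in zip(fs,G))
        sim=np.vstack([x]+[x+d for d in np.diag([.006*s/2,.006*s/2,.02*s/2][:len(x)])])
        r=minimize(cost,x,method='Nelder-Mead',options=dict(initial_simplex=sim,xatol=1e-5,fatol=1e-6));x=r.x
    return x,r.fun
E
python3 - <<'E'
from fit import *
np.set_printoptions(precision=4,suppress=True)
w=np.load('w1.npy',allow_pickle=True).item();t=vision.grab_frame('top')
x0=(.531,.16,.075)
for fs in([w],[t],[w,t]): print(fit(fs,traypts,x0))
x,_=fit([w],traypts,x0)
for n,f in(('w',w),('t',t)):
    im=f['frame'].copy()
    for r,c in proj(f,traypts(x)):
        if 0<=r<399.5 and 0<=c<639.5: im[int(round(r)),int(round(c))]=(0,0,255)
    o=im[90:290,150:450] if n=='w' else im[150:270,160:320]
    cv2.imwrite(f'pics/fit_{n}.png',cv2.resize(o,None,fx=2.6 if n=='w' else 4,fy=2.6 if n=='w' else 4,interpolation=0))
E
```

```text
(array([0.535 , 0.1717, 0.0797]), np.float64(-0.3313027620315552))
(array([0.5355, 0.1389, 0.0969]), np.float64(-0.3454195261001587))
(array([0.5417, 0.1709, 0.1015]), np.float64(-0.5694915056228638))
```

View pics/fit_w.png

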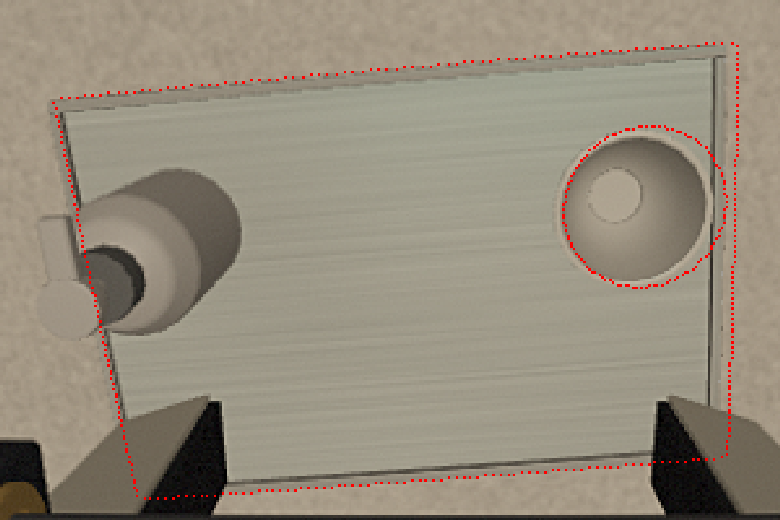

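View pics/fit_t.png

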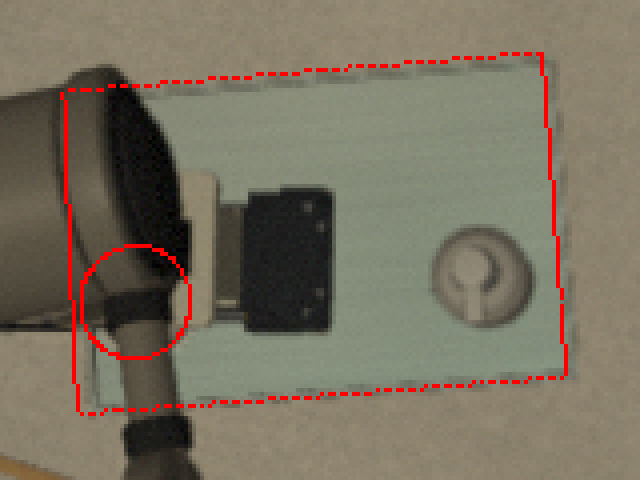

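Run:
```python
from fit import *
np.set_printoptions(precision=4,suppress=True)
w=np.load('w1.npy',allow_pickle=True).item();t=dict(vision.grab_frame('top'));t['frame']=cv2.imread('pics/top0.png')
for fs in([w],[t],[w,t]):
  for x0 in [(.532,.163,.077),(.53,.166,.07),(.534,.160,.08),(.535,.165,.085)]:
    print(len(fs),fit(fs,traypts,x0,(2,1)))
r=[fit([w,t],traypts,x0,(2,1)) for x0 in [(.532,.163,.077),(.53,.166,.07),(.534,.160,.08)]]
x=min(r,key=lambda a:a[1])[0]
for n,f in(('w',w),('t',t)):
    im=f['frame'].copy()
    for r,c in proj(f,traypts(x)):
        if 0<=r<399.5 and 0<=c<639.5: im[int(round(r)),int(round(c))]=(0,0,255)
    o=im[90:290,150:450] if n=='w' else im[150:270,160:320]
    cv2.imwrite(f'pics/fit2_{n}.png',cv2.resize(o,None,fx=2.6 if n=='w' else 4,fy=2.6 if n=='w' else 4,interpolation=0))
```

```text
1 (array([0.5363, 0.1631, 0.0367]), np.float64(-0.31711211800575256))
1 (array([0.5363, 0.1631, 0.0366]), np.float64(-0.31711480021476746))
1 (array([0.5363, 0.1631, 0.0367]), np.float64(-0.3171117901802063))
1 (array([0.535 , 0.1717, 0.0797]), np.float64(-0.3313027620315552))
1 (array([0.535 , 0.1602, 0.0852]), np.float64(-0.3286682367324829))
1 (array([0.5351, 0.1602, 0.0853]), np.float64(-0.32866695523262024))
1 (array([0.535 , 0.1602, 0.0852]), np.float64(-0.3286683261394501))
1 (array([0.535 , 0.1602, 0.0852]), np.float64(-0.3286683261394501))
2 (array([0.5358, 0.1611, 0.0799]), np.float64(-0.6873730421066284))
2 (array([0.5358, 0.1611, 0.0799]), np.float64(-0.687372088432312))
2 (array([0.5358, 0.1611, 0.0799]), np.float64(-0.6873724460601807))
2 (array([0.5358, 0.1611, 0.0799]), np.float64(-0.6873722076416016))
```

View pics/fit2_w.png

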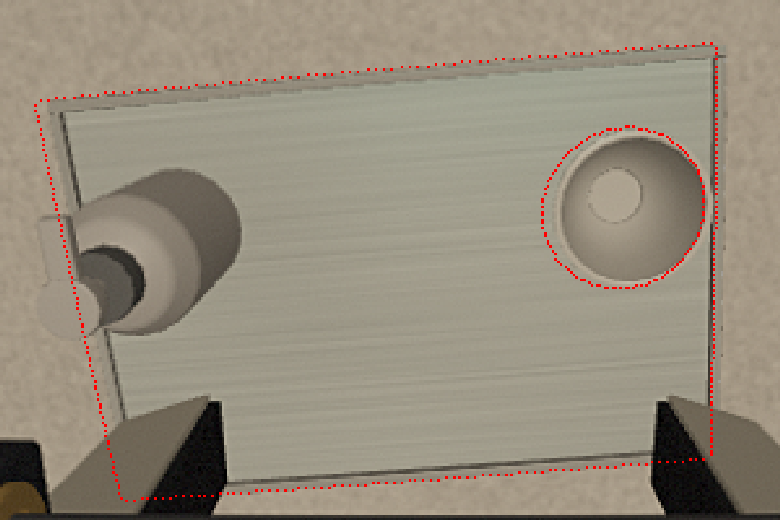

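View pics/fit2_t.png

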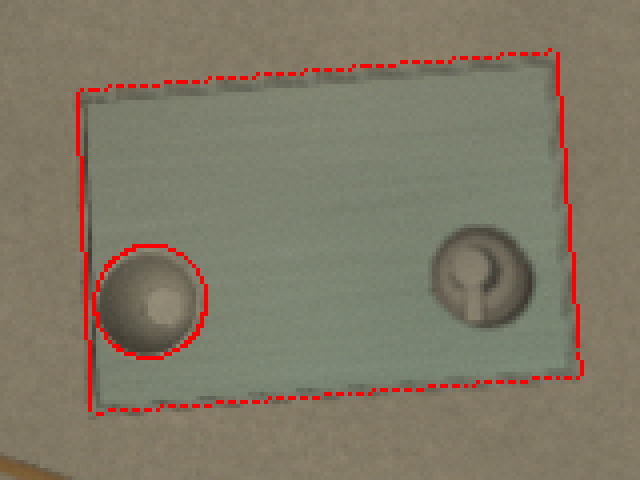

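```bash
cat >> fit.py <<'E'
def inner(x):
    cx,cy,a=x[:3];c,s=np.cos(a),np.sin(a);P=[];u=np.linspace(-.96,.96,150)
    for sx in(-1,1): P.append(np.c_[sx*.114+0*u,.174*u,.011+0*u])
    for sy in(-1,1): P.append(np.c_[.114*u,sy*.174+0*u,.011+0*u])
    P=np.vstack(P)
    return np.c_[cx+c*P[:,0]-s*P[:,1],cy+s*P[:,0]+c*P[:,1],P[:,2]]
def fitdark(f,x0,sg=(2.,1.,.7)):
    x=np.array(x0)
    g0=cv2.cvtColor(f['frame'],6).astype(np.float32)
    for s in sg:
        g=cv2.GaussianBlur(g0,(0,0),s)-cv2.GaussianBlur(g0,(0,0),5); g=np.clip(g,-12,3)
        cost=lambda x: map_coordinates(g,proj(f,inner(x)).T,order=1,mode='nearest').mean()
        sim=np.vstack([x]+[x+d for d in np.diag([.004,.004,.015])])
        r=minimize(cost,x,method='Nelder-Mead',options=dict(initial_simplex=sim,xatol=1e-5,fatol=1e-6));x=r.x
    return x,r.fun
E
python3 - <<'E'
from fit import *
np.set_printoptions(precision=4,suppress=True)
w=np.load('w1.npy',allow_pickle=True).item();t=dict(vision.grab_frame('top'));t['frame']=cv2.imread('pics/top0.png')
s=dict(vision.grab_frame('side'));s['frame']=cv2.imread('pics/side0.png')
X={}
for n,f in(('w',w),('t',t),('s',s)):
  R=[fitdark(f,x0) for x0 in [(.534,.163,.08),(.53,.166,.07),(.536,.160,.085),(.534,.166,.085),(.530,.16,.075)]]
  for r in R: print(n,r)
  X[n]=min(R,key=lambda a:a[1])[0]
  im=f['frame'].copy()
  for r,c in proj(f,inner(X[n])):
        if 0<=r<399.5 and 0<=c<639.5: im[int(round(r)),int(round(c))]=(0,0,255)
  o=im[90:290,150:450] if n=='w' else im[150:270,160:320] if n=='t' else im[90:230,200:360]
  cv2.imwrite(f'pics/fit3_{n}.png',cv2.resize(o,None,fx=2.6,fy=2.6,interpolation=0))
a=[cv2.imread(f'pics/fit3_{n}.png') for n in 'ts'];h=min(i.shape[0] for i in a)
cv2.imwrite('pics/fit3_ts.png',np.hstack([cv2.resize(i,(380,int(i.shape[0]*380/i.shape[1])))[:280] for i in a]))
E
```

```text
w (array([0.5355, 0.1668, 0.0787]), np.float64(-10.13524055480957))
w (array([0.5355, 0.1668, 0.0787]), np.float64(-10.135241508483887))
w (array([0.5355, 0.1668, 0.0787]), np.float64(-10.135242462158203))
w (array([0.5355, 0.1668, 0.0787]), np.float64(-10.135242462158203))
w (array([0.5355, 0.1668, 0.0787]), np.float64(-10.135241508483887))
t (array([0.5332, 0.1624, 0.0775]), np.float64(-7.365072250366211))
t (array([0.5331, 0.1624, 0.0775]), np.float64(-7.365063667297363))
t (array([0.5332, 0.1624, 0.0775]), np.float64(-7.365070819854736))
t (array([0.5332, 0.1624, 0.0775]), np.float64(-7.365071773529053))
t (array([0.5332, 0.1624, 0.0775]), np.float64(-7.36506986618042))
s (array([0.5345, 0.1618, 0.0836]), np.float64(-8.591933250427246))
s (array([0.5345, 0.1618, 0.0836]), np.float64(-8.591968536376953))
s (array([0.5345, 0.1618, 0.0836]), np.float64(-8.59196949005127))
s (array([0.5345, 0.1618, 0.0836]), np.float64(-8.591967582702637))
s (array([0.5345, 0.1618, 0.0836]), np.float64(-8.59196949005127))
```

View pics/fit3_w.png

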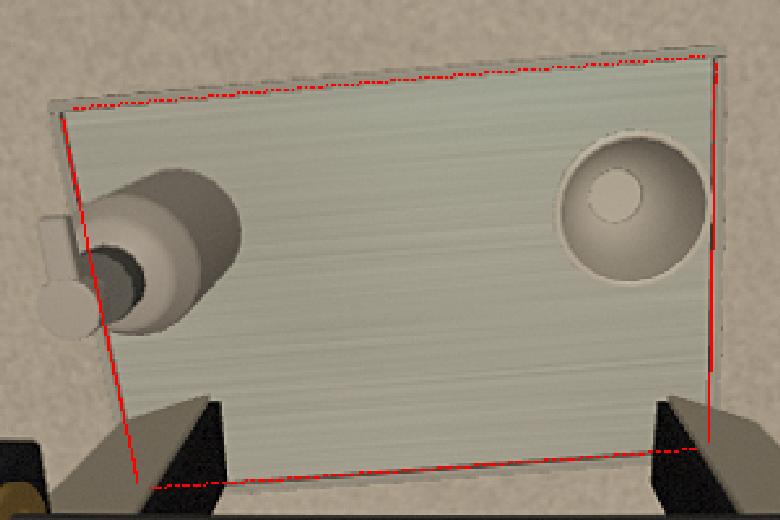

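View pics/fit3_ts.png

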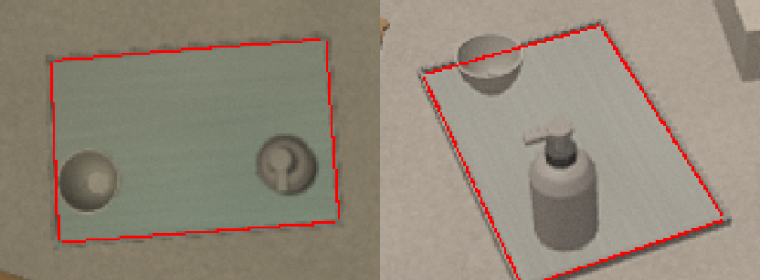

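```bash
python3 -c "
from h import *
go(.44,-.28,.30,180)"
```

```text
now [0.4854 0.1842 0.2981] psi 179.98 -> shift [ 0.0453 -0.4642 -0.0019] turn -0.0003 rows 7.462046240397447 0.0014733883674691046 q6 -1.3556546932960634 t 3.375
```

Call:
apply_moves([
  [0.01,-0.06,0,0],
  [0.03,-0.464,0,0],
  [0.045,-0.464,0,0],
  [0.045,-0.464,0,0],
  [0.045,-0.464,0,0],
  [0.045,-0.464,0,0],
  [0.045,-0.464,0,0],
  [0.045,-0.464,0,0],
])

```text
t: 4.38
ee_pos: [0.4394, -0.2831, 0.2977]
orientation: [[-1.0, 0.004, -0.0], [0.004, 1.0, -0.0], [0.0, -0.0, -1.0]]
contact_force: [0.2, 1.5, 0.3]
gripper_width: 1.002
```

Call:
apply_moves([
  [0,0,0,0],
  [0,0,0,0],
  [0,0,0,0],
])

```text
t: 4.75
ee_pos: [0.4405, -0.2789, 0.2982]
orientation: [[-1.0, -0.001, 0.0], [-0.001, 1.0, 0.0], [-0.0, 0.0, -1.0]]
contact_force: [0.0, -0.1, 0.0]
gripper_width: 0.998
```

Run:
```python
from h import *
np.set_printoptions(precision=4,suppress=True)
s=monitor.sense();print(s['ee_pos'],s['t'],s['joint_pos'])
f=vision.grab_frame('wrist');cv2.imwrite('pics/w2.png',f['frame']);np.save('w2.npy',f,allow_pickle=True)
for l in ['jar','dish','can','dropper']: print(l,spot_in(f,l)[:3])
```

```text
[ 0.4405 -0.2789  0.2982] 4.75 [-0.7116  0.2894  1.4019  0.0003  1.4501 -2.2833]
jar [{'point': [174.1, 219.6], 'conf': 0.97}, {'point': [238.1, 237.3], 'conf': 0.95}, {'point': [327.8, 221.8], 'conf': 0.89}]
dish [{'point': [232.7, 373.9], 'conf': 0.89}]
can [{'point': [179.3, 395.5], 'conf': 0.63}]
dropper [{'point': [175.1, 286.5], 'conf': 0.69}]
```

View pics/w2.png

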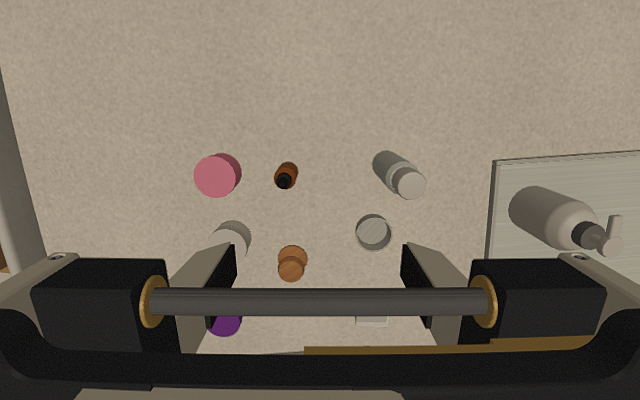

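```bash
cat > obj.py <<'E'
from fit import *
M={'jar':[[(0,.028),(.030,.028)],[(.030,.029),(.042,.029)]],
'dish':[[(0,.026),(.024,.028)]],
'can':[[(0,.02),(.1,.02)],[(.1,.02),(.107,.016)],[(.107,.016),(.14,.016)]],
'dropper':[[(0,.015),(.05,.015)]]}
th=np.linspace(0,2*np.pi,60)
def sil(f,name,x,z0=0,sc=8,n=160):
    hs=[]
    for part in M[name]:
        P=np.vstack([np.c_[x[0]+r*np.cos(th),x[1]+r*np.sin(th),z0+z+0*th] for z,r in part])
        hs.append(cv2.convexHull(proj(f,P)[:,::-1].astype(np.float32))[:,0])
    al=np.vstack(hs);o=al.min(0)-2
    if len(hs)==1: c=hs[0]
    else:
        sz=((al.max(0)-o+3)*sc).astype(int);m=np.zeros((sz[1],sz[0]),np.uint8)
        for h in hs: cv2.fillPoly(m,[np.round((h-o)*sc).astype(np.int32)],255)
        c=max(cv2.findContours(m,0,1)[0],key=len)[:,0]/sc+o
    c=np.vstack([c,c[:1]]);L=np.r_[0,np.cumsum(np.hypot(*np.diff(c,axis=0).T))]
    u=np.linspace(0,L[-1],n,endpoint=False)
    return np.c_[np.interp(u,L,c[:,1]),np.interp(u,L,c[:,0])]
def fitobj(fs,name,x0,z0=0,sg=(1.5,.8)):
    x=np.array(x0[:2],float)
    for s in sg:
        G=[np.minimum(gm(f,s),60) for f in fs]
        cost=lambda x:-sum(map_coordinates(g,sil(f,name,x,z0).T,order=1,mode='nearest').mean() for f,g in zip(fs,G))
        best=None
        for d in (np.array([(0,0),(.006,0),(-.006,0),(0,.006),(0,-.006)]) if s==sg[0] else [np.zeros(2)]):
            r=minimize(cost,x+d,method='Nelder-Mead',options=dict(initial_simplex=[x+d,x+d+[.004,0],x+d+[0,.004]],xatol=5e-5,fatol=1e-4))
            if best is None or r.fun<best.fun: best=r
        x=best.x
    return x,best.fun
def still(n,png):
    f=dict(vision.grab_frame(n));f['frame']=cv2.imread(png);return f
def draw(f,items,box,fx,out):
    im=cv2.resize(f['frame'][box[0]:box[1],box[2]:box[3]],None,fx=fx,fy=fx,interpolation=2)
    for name,x,z0 in items:
        p=(sil(f,name,x,z0)-[box[0],box[2]]+.5)*fx
        cv2.polylines(im,[np.round(p[:,::-1]).astype(np.int32)],True,(0,0,255),1)
    cv2.imwrite(out,im)
E
python3 - <<'E'
from obj import *
np.set_printoptions(precision=4,suppress=True)
t=still('top','pics/top0.png');s=still('side','pics/side0.png');w=np.load('w2.npy',allow_pickle=True).item()
x0={'jar':(.54,-.405),'dish':(.54,-.198),'can':(.4345,-.177),'dropper':(.453,-.32)}
J={}
for k in x0:
    J[k]=fitobj([t,s,w] if k!='jar' else [t,s],k,x0[k])[0]
    print(k,J[k],*[(n,fitobj([f],k,J[k])[0]) for n,f in (('t',t),('s',s),('w',w))])
it=[(k,J[k],0) for k in J]
draw(t,it,(190,260,330,460),6,'pics/d_t.png');draw(s,it,(220,370,250,410),4,'pics/d_s.png');draw(w,it,(140,280,180,440),3,'pics/d_w.png')
E
```

```text
jar [ 0.5517 -0.4109] ('t', array([ 0.551 , -0.4108])) ('s', array([ 0.5522, -0.4108])) ('w', array([ 0.5522, -0.409 ]))
dish [ 0.539  -0.1958] ('t', array([ 0.5373, -0.1969])) ('s', array([ 0.5396, -0.1964])) ('w', array([ 0.5399, -0.1953]))
can [ 0.4374 -0.1816] ('t', array([ 0.4354, -0.1842])) ('s', array([ 0.4374, -0.1823])) ('w', array([ 0.4376, -0.1813]))
dropper [ 0.4486 -0.3222] ('t', array([ 0.4456, -0.3242])) ('s', array([ 0.4493, -0.3205])) ('w', array([ 0.4497, -0.3215]))
```

View pics/d_t.png

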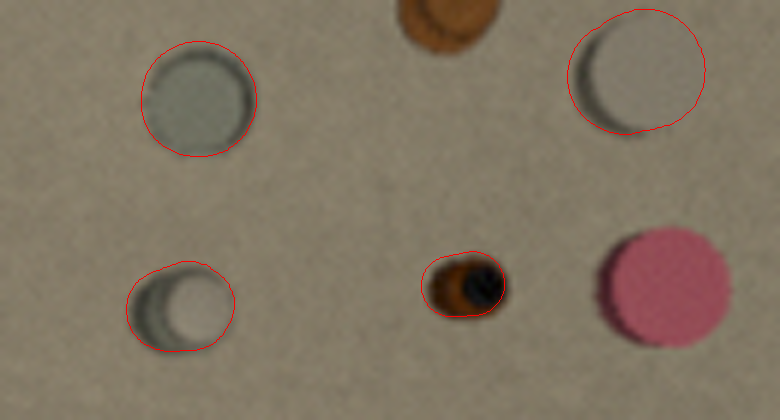

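View pics/d_s.png

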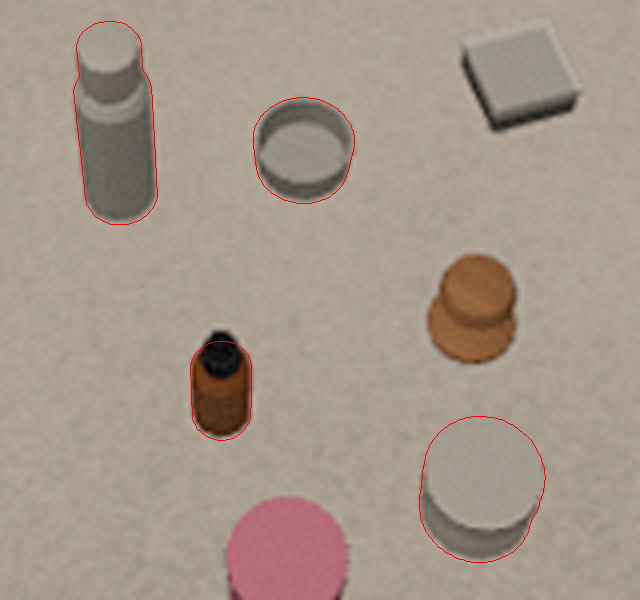

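View pics/d_w.png

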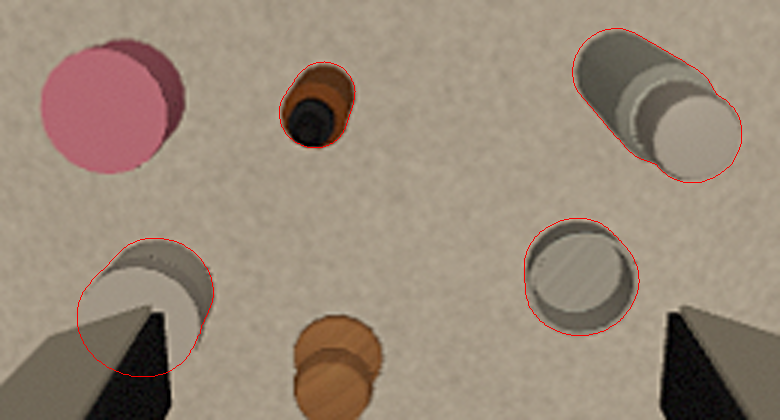

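```bash
python3 -c "
from h import *
go(.552,-.410,.10,180)"
```

```text
now [ 0.4404 -0.2798  0.298 ] psi 179.98 -> shift [-0.1117 -0.1302  0.198 ] turn -0.0003 rows 4.191989024018631 0.0014805011489653938 q6 -2.283557198758162 t 5.1
```

Call:
apply_moves([
  [-0.05,-0.06,0.05,0],
  [-0.1,-0.11,0.1,0],
  [-0.1116,-0.1302,0.15,0],
  [-0.1116,-0.1302,0.19,0],
  [-0.1116,-0.1302,0.198,0],
  [-0.1116,-0.1302,0.198,0],
  [-0.1116,-0.1302,0.198,0],
], claw=0.18, force=20)

```text
t: 5.98
ee_pos: [0.5526, -0.4107, 0.1031]
orientation: [[-1.0, 0.001, 0.003], [0.0, 1.0, -0.003], [-0.003, -0.003, -1.0]]
contact_force: [-0.1, 0.2, 0.3]
gripper_width: 0.82
```

Run:
```python
from h import *
go(.552,-.410,.008,180)
f=vision.grab_frame('wrist');cv2.imwrite('pics/w3.png',f['frame'])
```

```text
now [ 0.5526 -0.4107  0.1031] psi 179.97 -> shift [0.0006 0.0007 0.0951] turn -0.0005 rows 1.5211605159594275 0.0026407447651428826 q6 -2.3207997488493386 t 5.975
```

View pics/w3.png

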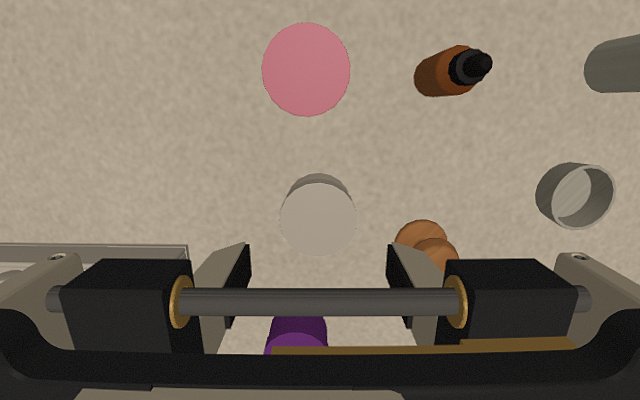

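The white jar at (215,318) is centred between the fingers, and the massager at (240,430) is clear. I'll descend and grip.

Call:
apply_moves([
  [0,0,0.04,0],
  [0,0,0.075,0],
  [0,0,0.092,0],
  [0,0,0.092,0],
  [0,0,0.092,0],
])

```text
t: 6.65
ee_pos: [0.5527, -0.4112, 0.0102]
orientation: [[-1.0, 0.001, 0.003], [0.001, 1.0, -0.002], [-0.003, -0.002, -1.0]]
contact_force: [-0.4, 0.5, 0.6]
gripper_width: 0.824
```

Call:
apply_moves([
  [0,0,0,0],
  [0,0,0,0],
  [0,0,0,0],
  [0,0,0,0],
  [0,0,0,0],
  [0,0,0,0],
], claw=0.5, force=20)

```text
t: 7.4
ee_pos: [0.5521, -0.4107, 0.0088]
orientation: [[-1.0, 0.001, 0.001], [0.001, 1.0, -0.001], [-0.001, -0.001, -1.0]]
contact_force: [-1.0, 1.2, 5.4]
gripper_width: 0.624
```

Call:
apply_moves([
  [0,0,-0.03,0],
  [0,0,-0.09,0],
  [0,0,-0.15,0],
  [0,0,-0.2,0],
  [0,0,-0.2,0],
  [0,0,-0.2,0],
])

```text
t: 8.15
ee_pos: [0.5511, -0.4098, 0.2062]
orientation: [[-1.0, 0.001, -0.002], [0.001, 1.0, 0.002], [0.002, 0.002, -1.0]]
contact_force: [-0.6, 0.4, -3.0]
gripper_width: 0.624
```

```bash
python3 -c "
from h import *
print(monitor.sense()['contact_force'],monitor.sense()['gripper_width'])
go(.4895,.1601,.21,94.6)"
```

```text
[-0.59936087  0.42225047 -3.01947468] 0.6242903244409159
now [ 0.5511 -0.4098  0.2062] psi 179.95 -> shift [ 0.0621  0.5698 -0.0038] turn 1.4897 rows 9.171642062821126 7.966435635969603 q6 -2.3208919772870047 t 8.15
```

Call:
apply_moves([
  [0.007,0.05,-0.004,0.1],
  [0.02,0.11,-0.004,0.28],
  [0.03,0.17,-0.004,0.46],
  [0.035,0.23,-0.004,0.64],
  [0.04,0.29,-0.004,0.82],
  [0.045,0.35,-0.004,1.0],
  [0.05,0.41,-0.004,1.18],
  [0.055,0.46,-0.004,1.36],
])

```text
t: 9.15
ee_pos: [0.4962, 0.0465, 0.2097]
orientation: [[-0.234, 0.972, -0.005], [0.972, 0.234, 0.0], [0.002, -0.004, -1.0]]
contact_force: [0.1, -0.7, -2.2]
gripper_width: 0.626
```

```bash
python3 -c "
from h import *
go(.4895,.1601,.21,94.6)"
```

```text
now [0.4962 0.0465 0.2097] psi 103.55 -> shift [ 0.112   0.0201 -0.0003] turn 0.1563 rows 1.8201435852552554 0.8355961833659121 q6 -0.297132567056557 t 9.15
```

Call:
apply_moves([
  [0.06,0.01,0,0.1],
  [0.1,0.018,0,0.14],
  [0.11,0.02,0,0.14],
  [0.11,0.02,0,0.14],
  [0.11,0.02,0,0.14],
  [0.11,0.02,0,0.14],
])

```text
t: 9.9
ee_pos: [0.4911, 0.155, 0.2118]
orientation: [[-0.1, 0.995, -0.0], [0.995, 0.1, -0.0], [-0.0, -0.0, -1.0]]
contact_force: [0.8, 0.5, -1.5]
gripper_width: 0.622
```

Run:
```python
from fit import *
np.set_printoptions(precision=4,suppress=True)
go(.4895,.1601,.09,94.6)
w=vision.grab_frame('wrist');cv2.imwrite('pics/w4.png',w['frame'])
t=vision.grab_frame('top');cv2.imwrite('pics/t4.png',t['frame'])
s=vision.grab_frame('side');cv2.imwrite('pics/s4.png',s['frame'])
for f in (w,s):print(fitdark(f,(.5344,.1637,.08)))
```

```text
now [0.4911 0.155  0.2118] psi 95.75 -> shift [ 0.0052 -0.0011  0.1218] turn 0.0201 rows 1.9501446114696392 0.10737031676662241 q6 0.05658572746071752 t 9.9
(array([0.5362, 0.1661, 0.0787]), np.float64(-7.811227798461914))
(array([0.5344, 0.1619, 0.0843]), np.float64(-8.320747375488281))
```

View pics/w4.png

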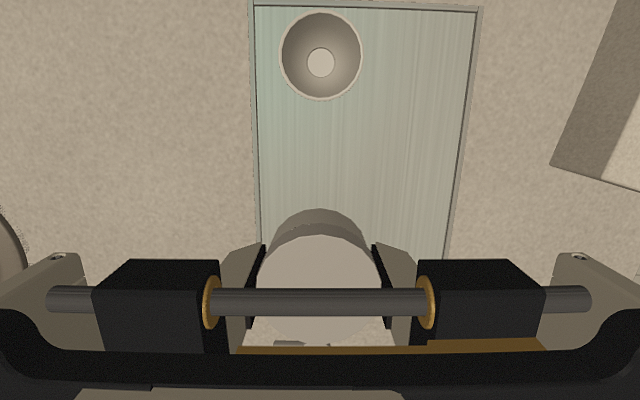

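View pics/s4.png

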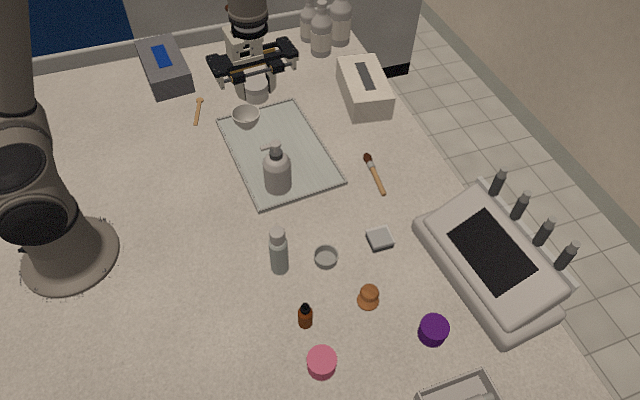

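```bash
python3 -c "
from h import *
go(.4903,.1614,.05,94.5)"
```

```text
now [0.4911 0.1555 0.212 ] psi 95.78 -> shift [ 0.006  -0.0002  0.162 ] turn 0.0223 rows 2.5941991039122025 0.11923711790663385 q6 0.05687439434856443 t 10.05
```

Call:
apply_moves([
  [0.005,0,0.03,0.02],
  [0.005,0,0.08,0.02],
  [0.005,0,0.13,0.02],
  [0.005,0,0.16,0.02],
  [0.005,0,0.162,0.02],
  [0.005,0,0.162,0.02],
])

```text
t: 10.8
ee_pos: [0.4913, 0.1612, 0.051]
orientation: [[-0.082, 0.997, 0.002], [0.997, 0.082, 0.0], [0.0, 0.002, -1.0]]
contact_force: [0.3, 0.7, -2.3]
gripper_width: 0.628
```

```bash
python3 -c "
from h import *
go(.4903,.1614,.018,94.5)"
```

```text
now [0.4913 0.1612 0.051 ] psi 94.68 -> shift [ 0.0003 -0.001   0.033 ] turn 0.0032 rows 0.528820827724295 0.01694722767256418 q6 0.0867963434091875 t 10.8
```

Call:
apply_moves([
  [0,-0.001,0.015,0],
  [0,-0.001,0.028,0],
  [0,-0.001,0.033,0],
  [0,-0.001,0.033,0],
  [0,-0.001,0.033,0],
])

```text
t: 11.42
ee_pos: [0.4896, 0.1611, 0.017]
orientation: [[-0.082, 0.997, 0.0], [0.997, 0.082, 0.0], [0.0, 0.0, -1.0]]
contact_force: [0.1, 1.3, -1.6]
gripper_width: 0.627
```

Call:
apply_moves([
  [0,0,0.001,0],
  [0,0,0.001,0],
  [0,0,0.001,0],
  [0,0,0.001,0],
], claw=0.2)

```text
t: 11.92
ee_pos: [0.4896, 0.1611, 0.0161]
orientation: [[-0.082, 0.997, 0.0], [0.997, 0.082, 0.0], [0.0, 0.0, -1.0]]
contact_force: [1.4, -0.7, -0.4]
gripper_width: 0.8
```

Call:
apply_moves([
  [0,0,-0.04,0],
  [0,0,-0.1,0],
  [0,0,-0.16,0],
  [0,0,-0.22,0],
  [0,0,-0.25,0],
  [0,0,-0.25,0],
])

```text
t: 12.68
ee_pos: [0.4905, 0.1612, 0.2686]
orientation: [[-0.082, 0.997, 0.006], [0.997, 0.082, 0.001], [0.001, 0.006, -1.0]]
contact_force: [0.7, -0.4, -1.4]
gripper_width: 0.803
```

Run:
```python
from obj import *
np.set_printoptions(precision=4,suppress=True)
go(.539,-.1957,.15,180)
w=vision.grab_frame('wrist');cv2.imwrite('pics/w5.png',w['frame'])
s=vision.grab_frame('side');cv2.imwrite('pics/s5.png',s['frame'])
for f in (w,s):print(fitdark(f,(.5344,.1637,.08)),fitobj([f],'jar',(.4903,.161),.008))
```

```text
now [0.4905 0.1612 0.2686] psi 94.7 -> shift [-0.3597  0.0191  0.1186] turn -1.4888 rows 6.068023084437198 7.961444557843452 q6 0.08704129101058129 t 12.675
(array([0.5362, 0.1672, 0.0807]), np.float64(-9.87198543548584)) (array([0.4908, 0.1636]), np.float64(-31.35113525390625))
(array([0.5344, 0.1618, 0.0834]), np.float64(-8.585679054260254)) (array([0.4921, 0.16  ]), np.float64(-35.251670837402344))
```

View pics/w5.png

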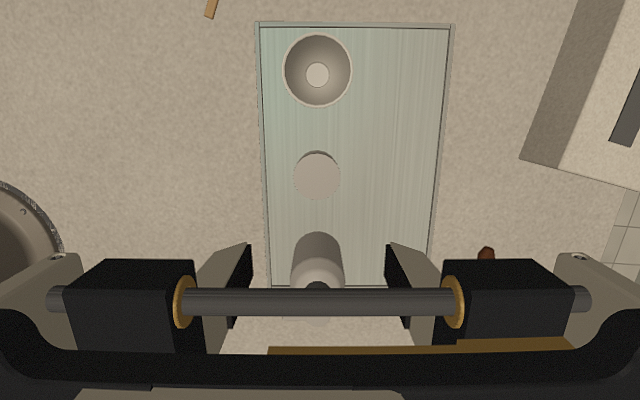

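Call:
apply_moves([
  [-0.03,0,0,-0.15],
  [-0.08,0.005,0,-0.33],
  [-0.13,0.008,0,-0.51],
  [-0.19,0.01,0.01,-0.69],
  [-0.25,0.013,0.04,-0.87],
  [-0.3,0.016,0.07,-1.05],
  [-0.34,0.018,0.1,-1.23],
  [-0.358,0.019,0.118,-1.41],
])

```text
t: 13.78
ee_pos: [0.5358, -0.1961, 0.1436]
orientation: [[-0.997, 0.075, -0.006], [0.075, 0.997, 0.003], [0.006, 0.002, -1.0]]
contact_force: [0.8, 0.6, 0.6]
gripper_width: 0.801
```

```bash
python3 -c "
from h import *
go(.5393,-.196,.10,180)"
```

```text
now [ 0.5358 -0.1961  0.1436] psi 175.68 -> shift [-0.0035  0.0004  0.0436] turn -0.0755 rows 0.7002350695094745 0.4036602420997306 q6 -1.980226905234802 t 13.775
```

Call:
apply_moves([
  [-0.0035,0,0.03,-0.075],
  [-0.0035,0,0.044,-0.075],
  [-0.0035,0,0.044,-0.075],
  [-0.0035,0,0.044,-0.075],
], force=10)

```text
t: 14.28
ee_pos: [0.5416, -0.1943, 0.1047]
orientation: [[-1.0, 0.004, 0.001], [0.004, 1.0, -0.0], [-0.001, -0.0, -1.0]]
contact_force: [-0.8, -0.6, -0.6]
gripper_width: 0.802
```

Run:
```python
from obj import *
go(.5393,-.196,.005,180)
w=vision.grab_frame('wrist');cv2.imwrite('pics/w6.png',w['frame'])
print(fitobj([w],'dish',(.5393,-.196)))
```

```text
now [ 0.5416 -0.1943  0.1047] psi 179.77 -> shift [ 0.0023 -0.0017  0.0997] turn -0.0041 rows 1.596415780361769 0.021916325048934312 q6 -2.0443894676003995 t 14.275
(array([ 0.54010236, -0.19479006]), np.float64(-55.988197326660156))
```

View pics/w6.png

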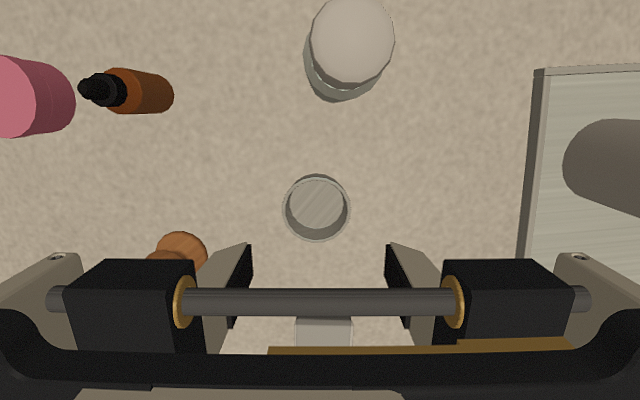

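The dish sits at (207,316), between the fingers.

Call:
apply_moves([
  [0.002,-0.001,0.03,0],
  [0.002,-0.001,0.07,0],
  [0.002,-0.001,0.095,0],
  [0.002,-0.001,0.098,0],
  [0.002,-0.001,0.098,0],
])

```text
t: 14.95
ee_pos: [0.54, -0.1957, 0.0072]
orientation: [[-1.0, 0.004, 0.002], [0.004, 1.0, -0.001], [-0.002, -0.001, -1.0]]
contact_force: [-0.2, -0.5, 0.5]
gripper_width: 0.803
```

```bash
python3 -c "
from h import *
go(.5397,-.1955,.0055,180)"
```

```text
now [ 0.54   -0.1957  0.0072] psi 179.78 -> shift [0.0003 0.0002 0.0017] turn -0.0038 rows 0.028505611039993408 0.02019000907963885 q6 -2.04823489759566 t 14.95
```

Call:
apply_moves([
  [0,0,0.001,0],
  [0,0,0.001,0],
  [0,0,0.001,0],
  [0,0,0.001,0],
  [0,0,0.001,0],
  [0,0,0.001,0],
], claw=0.5, force=10)

```text
t: 15.7
ee_pos: [0.5396, -0.1956, 0.0058]
orientation: [[-1.0, 0.004, 0.001], [0.004, 1.0, -0.001], [-0.001, -0.001, -1.0]]
contact_force: [-1.7, 0.5, 5.6]
gripper_width: 0.591
```

Call:
apply_moves([
  [0,0,-0.03,0],
  [0,0,-0.09,0],
  [0,0,-0.15,0],
  [0,0,-0.2,0],
  [0,0,-0.2,0],
  [0,0,-0.2,0],
])

```text
t: 16.45
ee_pos: [0.5386, -0.1951, 0.204]
orientation: [[-1.0, 0.004, -0.001], [0.004, 1.0, 0.001], [0.001, 0.001, -1.0]]
contact_force: [-0.9, 0.2, -1.0]
gripper_width: 0.592
```

Run:
```python
from obj import *
go(.4897,.1612,.21,94.6)
w=vision.grab_frame('wrist');cv2.imwrite('pics/w7.png',w['frame'])
print(fitobj([w],'dish',monitor.sense()['ee_pos'],monitor.sense()['ee_pos'][2]-.006))
```

```text
now [ 0.5386 -0.1951  0.204 ] psi 179.78 -> shift [ 0.0503  0.3561 -0.006 ] turn 1.4867 rows 5.755618785414461 7.950166151121292 q6 -2.0483729147683114 t 16.45
(array([ 0.53962632, -0.19398322]), np.float64(-47.684024810791016))
```

View pics/w7.png

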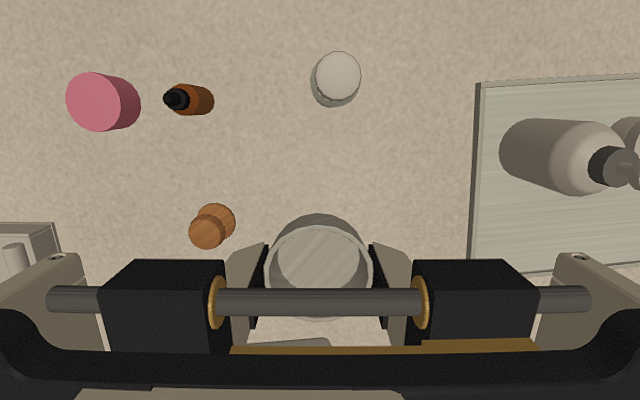

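Call:
apply_moves([
  [0.005,0.03,-0.006,0.15],
  [0.01,0.08,-0.006,0.33],
  [0.02,0.13,-0.006,0.51],
  [0.028,0.18,-0.006,0.69],
  [0.035,0.23,-0.006,0.87],
  [0.042,0.28,-0.006,1.05],
  [0.047,0.32,-0.006,1.23],
  [0.05,0.35,-0.006,1.41],
])

```text
t: 17.5
ee_pos: [0.4892, 0.1564, 0.2091]
orientation: [[-0.152, 0.988, -0.004], [0.988, 0.152, -0.0], [0.0, -0.004, -1.0]]
contact_force: [-0.0, 0.6, -0.9]
gripper_width: 0.594
```

```bash
python3 -c "
from h import *
go(.4897,.1612,.13,94.6)"
```

```text
now [0.4892 0.1564 0.2091] psi 98.72 -> shift [0.0047 0.0013 0.0791] turn 0.072 rows 1.2672546395682402 0.3847948789478981 q6 0.007652046070411627 t 17.5
```

Call:
apply_moves([
  [0.004,0.001,0.03,0.072],
  [0.004,0.001,0.07,0.072],
  [0.004,0.001,0.079,0.072],
  [0.004,0.001,0.079,0.072],
  [0.004,0.001,0.079,0.072],
  [0.004,0.001,0.079,0.072],
])

```text
t: 18.25
ee_pos: [0.4916, 0.1589, 0.1331]
orientation: [[-0.085, 0.996, 0.002], [0.996, 0.085, 0.0], [0.0, 0.002, -1.0]]
contact_force: [-0.2, 0.1, -0.9]
gripper_width: 0.59
```

Run:
```python
from obj import *
go(.4897,.1612,.0575,94.6)
w=vision.grab_frame('wrist');cv2.imwrite('pics/w8.png',w['frame'])
z=monitor.sense()['ee_pos'][2]
print(fitobj([w],'dish',(.4897,.1612),z-.006),fitobj([w],'jar',(.4897,.1612),.008))
s=vision.grab_frame('side');cv2.imwrite('pics/s8.png',s['frame'])
print(fitobj([s],'dish',(.4897,.1612),z-.006),fitobj([s],'jar',(.4897,.1612),.008))
cv2.imwrite('pics/s8c.png',cv2.resize(s['frame'][40:220,180:380],None,fx=3,fy=3))
```

```text
now [0.4916 0.1589 0.1331] psi 94.86 -> shift [ 0.0025 -0.0017  0.0756] turn 0.0045 rows 1.2108880259750066 0.023867763681711507 q6 0.0792813292455876 t 18.25
(array([0.49279604, 0.16057485]), np.float64(-48.05267333984375)) (array([0.4908859 , 0.16305032]), np.float64(-36.45835494995117))
(array([0.49092385, 0.15972695]), np.float64(-58.919883728027344)) (array([0.49054099, 0.1616216 ]), np.float64(-35.662044525146484))
```

View pics/w8.png

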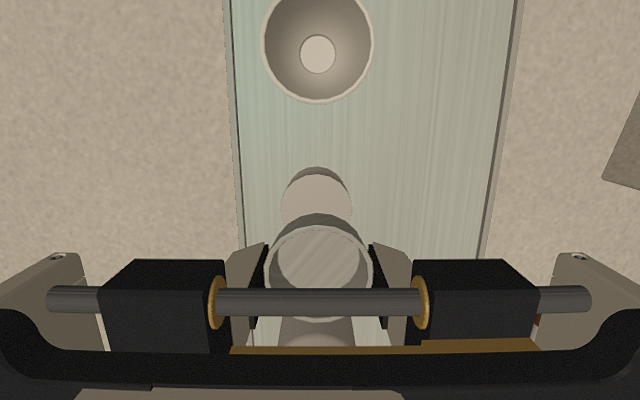

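View pics/s8c.png

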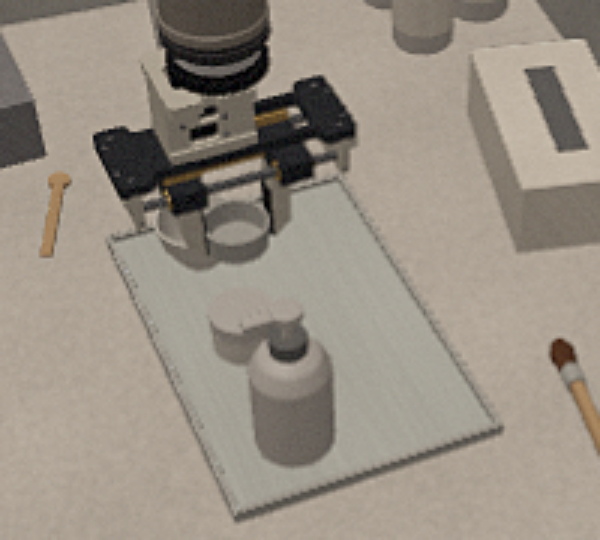

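Call:
apply_moves([
  [0.0025,-0.0013,0.02,0.004],
  [0.0025,-0.0013,0.05,0.004],
  [0.0025,-0.0013,0.065,0.004],
  [0.0025,-0.0013,0.071,0.004],
  [0.0025,-0.0013,0.071,0.004],
  [0.0025,-0.0013,0.071,0.004],
])

```text
t: 19.1
ee_pos: [0.49, 0.1614, 0.0618]
orientation: [[-0.081, 0.997, 0.002], [0.997, 0.081, 0.0], [0.0, 0.002, -1.0]]
contact_force: [0.2, -0.4, -0.9]
gripper_width: 0.589
```

Run:
```python
from obj import *
go(.4900,.1613,.0565,94.6)
s=vision.grab_frame('side');cv2.imwrite('pics/s9.png',s['frame']);z=monitor.sense()['ee_pos'][2]
print(fitobj([s],'dish',(.4897,.1612),z-.006),fitobj([s],'jar',(.4897,.1612),.008))
cv2.imwrite('pics/s9c.png',cv2.resize(s['frame'][60:220,200:360],None,fx=3.5,fy=3.5))
```

```text
now [0.49   0.1614 0.0618] psi 94.64 -> shift [-0.0001  0.      0.0053] turn 0.0007 rows 0.0846928817824181 0.0037637889815530577 q6 0.08833861804858516 t 19.1
(array([0.49021409, 0.16163918]), np.float64(-58.051025390625)) (array([0.49046021, 0.16632214]), np.float64(-55.62186813354492))
```

View pics/s9c.png

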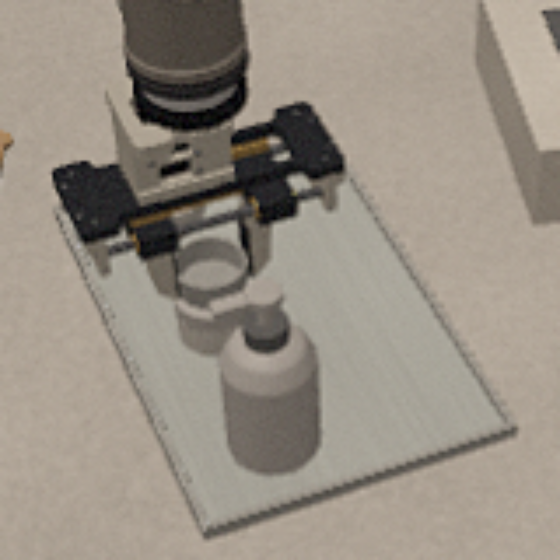

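The dish hangs centred over the jar lid in this view. I'll lower it and release.

Call:
apply_moves([
  [0,0,0.003,0],
  [0,0,0.0055,0],
  [0,0,0.0055,0],
  [0,0,0.0055,0],
])

```text
t: 19.65
ee_pos: [0.4895, 0.1613, 0.0556]
orientation: [[-0.081, 0.997, 0.0], [0.997, 0.081, 0.0], [0.0, 0.0, -1.0]]
contact_force: [-0.6, 0.7, 2.3]
gripper_width: 0.593
```

Call:
apply_moves([
  [0,0,0,0],
  [0,0,0,0],
  [0,0,0,0],
  [0,0,0,0],
], claw=0.2)

```text
t: 20.15
ee_pos: [0.4893, 0.1612, 0.0554]
orientation: [[-0.081, 0.997, -0.0], [0.997, 0.081, 0.0], [0.0, -0.0, -1.0]]
contact_force: [0.4, 0.4, 0.6]
gripper_width: 0.798
```

Call:
apply_moves([
  [0,0,-0.03,0],
  [0,0,-0.08,0],
  [0,0,-0.14,0],
  [0,0,-0.2,0],
  [0,0,-0.21,0],
  [0,0,-0.21,0],
])

```text
t: 20.9
ee_pos: [0.4894, 0.1612, 0.2656]
orientation: [[-0.081, 0.997, 0.001], [0.997, 0.081, 0.0], [0.0, 0.001, -1.0]]
contact_force: [-0.1, 0.5, -0.7]
gripper_width: 0.804
```

Run:
```python
from obj import *
np.set_printoptions(precision=4,suppress=True)
go(.4373,-.182,.24,94.6)
w=vision.grab_frame('wrist');cv2.imwrite('pics/w10.png',w['frame'])
s=vision.grab_frame('side');cv2.imwrite('pics/s10.png',s['frame'])
for f in(w,s): print(fitdark(f,(.5344,.1637,.08)),fitobj([f],'dish',(.4897,.1612),.05),fitobj([f],'jar',(.4897,.1612),.008))
cv2.imwrite('pics/c10.png',np.hstack([cv2.resize(w['frame'][60:220,240:420],(450,400)),cv2.resize(s['frame'][100:220,220:330],(340,400))]))
```

```text
now [0.4894 0.1612 0.2656] psi 94.64 -> shift [-0.3379 -0.0797  0.0256] turn 0.0007 rows 5.569403035922153 0.003867083317755785 q6 0.08835868935403421 t 20.9
(array([0.5363, 0.1657, 0.0824]), np.float64(-10.764538764953613)) (array([0.4906, 0.1659]), np.float64(-55.197715759277344)) (array([0.4915, 0.1587]), np.float64(-55.90697479248047))
(array([0.5345, 0.1619, 0.0836]), np.float64(-8.594226837158203)) (array([0.4904, 0.1632]), np.float64(-57.50939178466797)) (array([0.4897, 0.1633]), np.float64(-54.5513801574707))
```

View pics/c10.png

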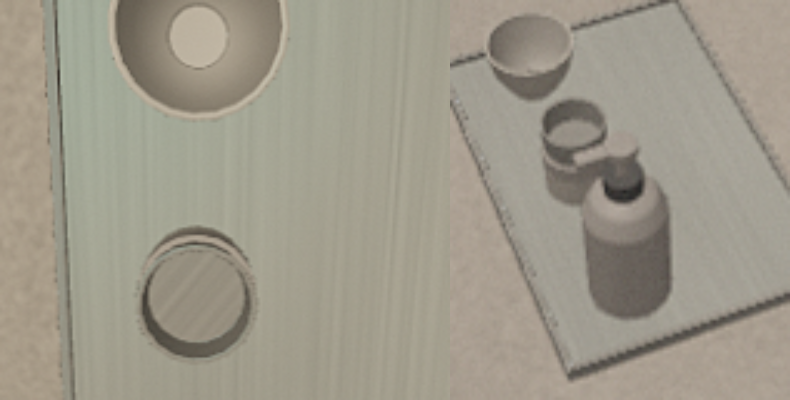

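Run:
```python
from obj import *
w=vision.grab_frame('wrist')
P=(.4908,.1636)
draw(w,[('jar',P,.008),('dish',P,.05)],(120,220,270,370),7.5,'pics/o10.png')
P=(.4908,.1659)
draw(w,[('dish',P,.05)],(120,220,270,370),7.5,'pics/o10b.png')
cv2.imwrite('pics/o10c.png',np.hstack([cv2.resize(cv2.imread(p),(400,400)) for p in('pics/o10.png','pics/o10b.png')]))
```

```text
(no output)
```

View pics/o10c.png

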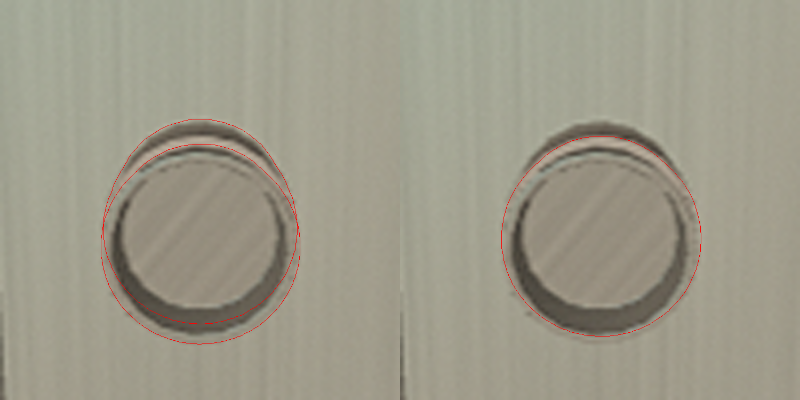

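The dish is centred on the jar lid, and both overlays coincide with the picture. The can is next.

Call:
apply_moves([
  [-0.05,-0.012,0,0],
  [-0.11,-0.025,0,0],
  [-0.17,-0.04,0,0],
  [-0.23,-0.055,0,0],
  [-0.285,-0.068,0.01,0],
  [-0.325,-0.078,0.02,0],
  [-0.338,-0.08,0.025,0],
  [-0.338,-0.08,0.025,0],
], claw=0.25, force=20)

```text
t: 22.05
ee_pos: [0.4366, -0.182, 0.2392]
orientation: [[-0.079, 0.997, -0.002], [0.997, 0.079, 0.002], [0.002, -0.002, -1.0]]
contact_force: [0.7, -0.5, 0.9]
gripper_width: 0.748
```

Run:
```python
from obj import *
np.set_printoptions(precision=4,suppress=True)
w=vision.grab_frame('wrist');cv2.imwrite('pics/w11.png',w['frame'])
x=fitobj([w],'can',(.4373,-.182))[0];print(x)
s=vision.grab_frame('side');print(fitobj([s],'can',(.4373,-.182)))
draw(w,[('can',x,0)],(0,400,0,640),1,'pics/w11o.png')
go(.4374,-.1818,.078,94.6)
```

```text
[ 0.4383 -0.1789]
(array([ 0.4375, -0.1824]), np.float64(-52.40940475463867))
now [ 0.4372 -0.181   0.2402] psi 94.69 -> shift [-0.0008  0.0002  0.1622] turn 0.0016 rows 2.5954935377243844 0.008348840752018184 q6 -0.6371529532690968 t 22.15
```

View pics/w11o.png

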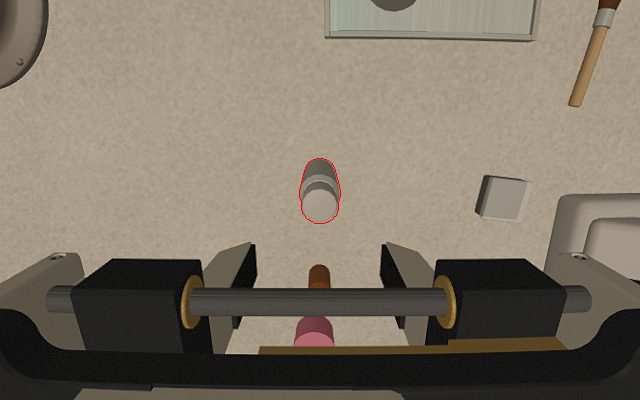

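Call:
apply_moves([
  [0,0,0.03,0],
  [0,0,0.08,0],
  [0,0,0.13,0],
  [0,0,0.155,0],
  [0,0,0.161,0],
  [0,0,0.161,0],
  [0,0,0.161,0],
])

```text
t: 23.02
ee_pos: [0.4379, -0.1823, 0.0808]
orientation: [[-0.082, 0.997, 0.002], [0.997, 0.082, -0.001], [-0.001, 0.002, -1.0]]
contact_force: [-0.4, -0.8, 0.9]
gripper_width: 0.752
```

Call:
apply_moves([
  [0,0,0,0],
  [0,0,0,0],
  [0,0,0,0],
  [0,0,0,0],
  [0,0,0,0],
  [0,0,0,0],
  [0,0,0,0],
], claw=0.7, force=20)

```text
t: 23.9
ee_pos: [0.4371, -0.1822, 0.0795]
orientation: [[-0.081, 0.997, 0.0], [0.997, 0.081, -0.0], [-0.0, 0.0, -1.0]]
contact_force: [-0.1, -0.1, 2.9]
gripper_width: 0.427
```

Call:
apply_moves([
  [0,0,-0.03,0],
  [0,0,-0.09,0],
  [0,0,-0.15,0],
  [0,0,-0.19,0],
  [0,0,-0.19,0],
  [0,0,-0.19,0],
])

```text
t: 24.65
ee_pos: [0.4363, -0.1817, 0.268]
orientation: [[-0.081, 0.997, -0.002], [0.997, 0.081, 0.001], [0.002, -0.002, -1.0]]
contact_force: [0.1, -0.1, -2.7]
gripper_width: 0.433
```

Run:
```python
from obj import *
go(.5701,.2875,.27,94.6)
s=vision.grab_frame('side');cv2.imwrite('pics/s12.png',s['frame'][100:380,160:480])
```

```text
now [ 0.4363 -0.1817  0.268 ] psi 94.64 -> shift [ 0.4568  0.1713 -0.002 ] turn 0.0006 rows 7.806629620310678 0.003417306640206308 q6 -0.6380163790447783 t 24.65
```

View pics/s12.png

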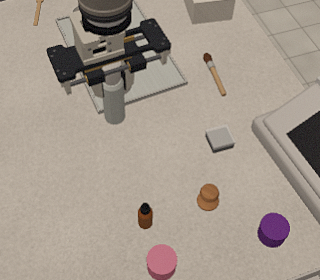

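Call:
apply_moves([
  [0.02,0.04,-0.002,0],
  [0.06,0.08,-0.002,0],
  [0.1,0.12,-0.002,0],
  [0.15,0.15,-0.002,0],
  [0.2,0.165,-0.002,0],
  [0.26,0.171,-0.002,0],
  [0.32,0.171,-0.002,0],
  [0.38,0.171,-0.002,0],
])

```text
t: 25.7
ee_pos: [0.5758, 0.2122, 0.2689]
orientation: [[-0.081, 0.997, -0.004], [0.997, 0.081, -0.001], [-0.001, -0.004, -1.0]]
contact_force: [0.4, -0.3, -1.1]
gripper_width: 0.431
```

Run:
```python
from obj import *
go(.5701,.2875,.20,94.6)
```

```text
now [0.5758 0.2122 0.2689] psi 94.63 -> shift [0.0755 0.0004 0.0689] turn 0.0005 rows 1.6364087211252825 0.00269718232279571 q6 0.14742032510182806 t 25.7
```

Call:
apply_moves([
  [0.04,0,0.01,0],
  [0.07,0,0.04,0],
  [0.075,0,0.07,0],
  [0.075,0,0.11,0],
  [0.075,0,0.12,0],
  [0.075,0,0.12,0],
  [0.075,0,0.12,0],
])

```text
t: 26.58
ee_pos: [0.5715, 0.2853, 0.153]
orientation: [[-0.08, 0.997, 0.002], [0.997, 0.08, 0.001], [0.001, 0.002, -1.0]]
contact_force: [0.5, -1.2, -2.3]
gripper_width: 0.43
```

Run:
```python
from obj import *
np.set_printoptions(precision=4,suppress=True)
go(.5701,.2875,.0885,94.6)
z=monitor.sense()['ee_pos'][2]-.0795
w=vision.grab_frame('wrist');cv2.imwrite('pics/w13.png',w['frame'])
s=vision.grab_frame('side');t=vision.grab_frame('top')
for f in(s,): print(fitobj([f],'can',(.5701,.288),z))
cv2.imwrite('pics/s13.png',cv2.resize(s['frame'][0:220,180:380],None,fx=3,fy=3))
```

```text
now [0.5715 0.2853 0.153 ] psi 94.62 -> shift [ 0.0023 -0.0013  0.0645] turn 0.0003 rows 1.03291322466656 0.001584811601706625 q6 0.26246173175520077 t 26.575
(array([0.5752, 0.2893]), np.float64(-57.212379455566406))
```

View pics/s13.png

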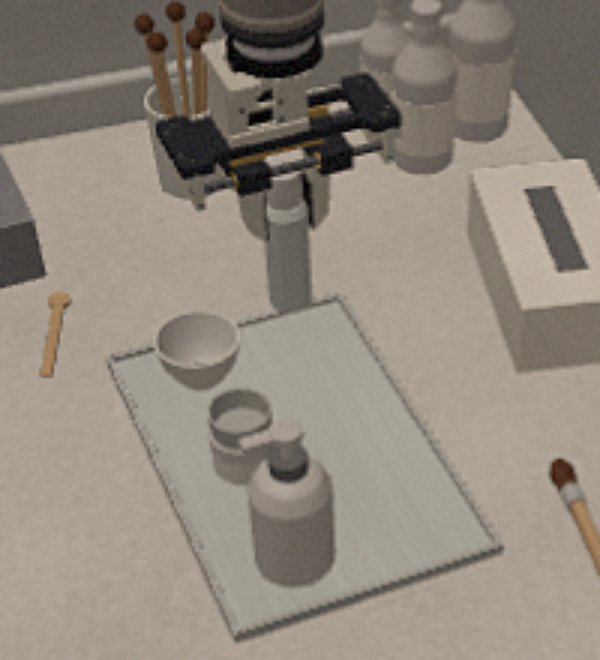

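View pics/w13.png

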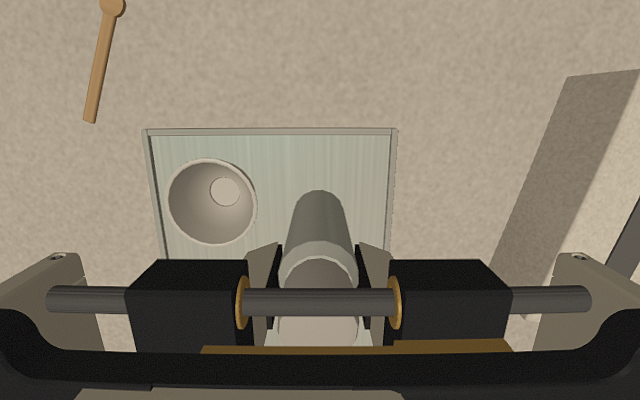

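Call:
apply_moves([
  [0.002,-0.0013,0.025,0],
  [0.002,-0.0013,0.05,0],
  [0.002,-0.0013,0.062,0],
  [0.002,-0.0013,0.064,0],
  [0.002,-0.0013,0.064,0],
  [0.002,-0.0013,0.064,0],
])

```text
t: 27.48
ee_pos: [0.5696, 0.2873, 0.0884]
orientation: [[-0.081, 0.997, 0.001], [0.997, 0.081, 0.001], [0.0, 0.001, -1.0]]
contact_force: [-0.2, 0.1, -1.7]
gripper_width: 0.432
```

Run:
```python
from obj import *
np.set_printoptions(precision=4,suppress=True)
go(.5701,.2875,.0875,94.6)
z=monitor.sense()['ee_pos'][2]-.0795
s=vision.grab_frame('side')
print(fitobj([s],'can',(.5701,.288),z),monitor.sense()['contact_force'])
w=vision.grab_frame('wrist');cv2.imwrite('pics/w14.png',w['frame'])
print(fitobj([w],'can',(.5701,.288),z),fitdark(w,(.536,.166,.08)))
```

```text
now [0.5696 0.2873 0.0884] psi 94.64 -> shift [0.0002 0.0005 0.0009] turn 0.0007 rows 0.0168195849678841 0.0038827125748694923 q6 0.2659734988781227 t 27.475
(array([0.5732, 0.2935]), np.float64(-57.147186279296875)) [-0.524  -0.2745 -1.1865]
(array([0.5712, 0.2896]), np.float64(-41.40618896484375)) (array([0.536 , 0.1728, 0.0837]), np.float64(-4.048577308654785))
```

Call:
apply_moves([
  [0,0,0.001,0],
  [0,0,0.001,0],
  [0,0,0.001,0],
])

```text
t: 27.95
ee_pos: [0.5696, 0.2873, 0.0875]
orientation: [[-0.081, 0.997, 0.001], [0.997, 0.081, 0.001], [0.001, 0.002, -1.0]]
contact_force: [-1.1, -0.2, 6.0]
gripper_width: 0.43
```

Call:
apply_moves([
  [0,0,0,0],
  [0,0,0,0],
  [0,0,0,0],
  [0,0,0,0],
], claw=0.3)

```text
t: 28.45
ee_pos: [0.5691, 0.2871, 0.0863]
orientation: [[-0.081, 0.997, -0.0], [0.997, 0.081, -0.0], [-0.0, -0.0, -1.0]]
contact_force: [0.1, 0.4, 0.2]
gripper_width: 0.698
```

Call:
apply_moves([
  [0,0,-0.03,0],
  [0,0,-0.08,0],
  [0,0,-0.12,0],
  [-0.03,0,-0.15,0],
  [-0.09,-0.01,-0.16,0],
  [-0.15,-0.02,-0.16,0],
  [-0.2,-0.03,-0.16,0],
  [-0.2,-0.03,-0.16,0],
])

```text
t: 29.45
ee_pos: [0.5552, 0.0821, 0.2468]
orientation: [[-0.076, 0.997, 0.0], [0.997, 0.076, -0.001], [-0.001, 0.0, -1.0]]
contact_force: [-0.1, 0.3, -0.1]
gripper_width: 0.701
```

Run:
```python
from obj import *
np.set_printoptions(precision=4,suppress=True)
go(.449,-.321,.2,94.6)
w=vision.grab_frame('wrist');cv2.imwrite('pics/w15.png',w['frame'])
s=vision.grab_frame('side');cv2.imwrite('pics/s15.png',s['frame'])
X={}
for n,f in(('w',w),('s',s)):
    T=fitdark(f,(.535,.165,.08))[0]; C=fitobj([f],'can',(.571,.289),.008)[0]
    c,q=np.cos(T[2]),np.sin(T[2]);d=C-T[:2];print(n,T,C,'can in tray',c*d[0]+q*d[1],-q*d[0]+c*d[1]); X[n]=C
draw(w,[('can',X['w'],.008)],(0,400,0,640),1,'pics/w15o.png')
draw(s,[('can',X['s'],.008)],(40,220,180,380),3,'pics/s15o.png')
```

```text
now [0.5552 0.0821 0.2468] psi 94.37 -> shift [-0.3938 -0.1366  0.0468] turn -0.004 rows 6.711941424532089 0.021534445650250034 q6 -0.0655014969160017 t 29.45
w [0.5365 0.1667 0.0843] [0.5707 0.2895] can in tray 0.04442056140632332 0.11948651316948905
s [0.5345 0.1617 0.0825] [0.5714 0.2958] can in tray 0.047818807235734624 0.13055049338669142
```

View pics/w15o.png

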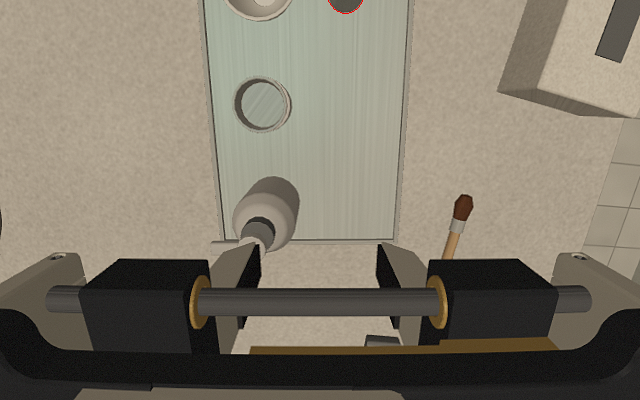

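View pics/s15o.png

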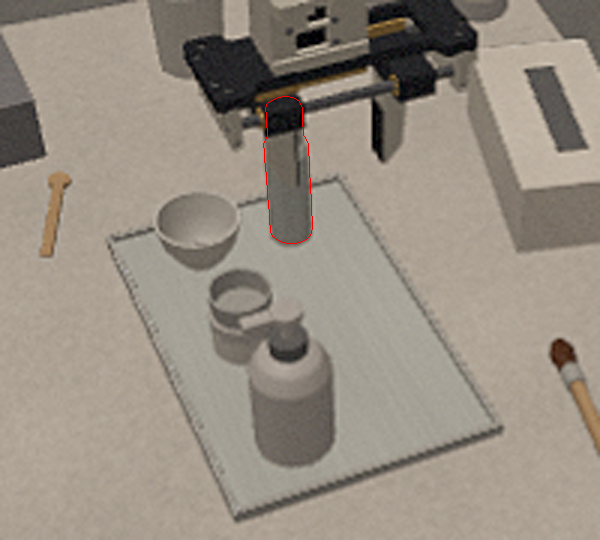

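Call:
apply_moves([
  [-0.05,-0.015,0,0.1],
  [-0.11,-0.035,0,0.25],
  [-0.17,-0.055,0,0.4],
  [-0.23,-0.075,0,0.5],
  [-0.29,-0.095,0.01,0.6],
  [-0.34,-0.115,0.03,0.7],
  [-0.38,-0.13,0.045,0.78],
  [-0.394,-0.137,0.047,0.78],
])

```text
t: 30.55
ee_pos: [0.4506, -0.3191, 0.198]
orientation: [[0.644, 0.765, -0.002], [0.765, -0.644, 0.002], [0.0, -0.002, -1.0]]
contact_force: [-0.3, -0.1, -1.4]
gripper_width: 0.699
```

Run:
```python
from obj import *
np.set_printoptions(precision=4,suppress=True)
go(.449,-.3215,.12,49.6)
w=vision.grab_frame('wrist');cv2.imwrite('pics/w16.png',w['frame'])
s=vision.grab_frame('side');cv2.imwrite('pics/s16.png',s['frame'])
t=vision.grab_frame('top');cv2.imwrite('pics/t16.png',t['frame'])
X={}
for n,f in(('t',t),('s',s)):
    T=fitdark(f,(.535,.163,.08))[0]; 
    c,q=np.cos(T[2]),np.sin(T[2])
    for o,p,z in(('can',(.571,.289),.008),('jar',(.49,.161),.008),('dish',(.49,.161),.05)):
        C=fitobj([f],o,p,z)[0];d=C-T[:2];print(n,T,o,C,'in tray',c*d[0]+q*d[1],-q*d[0]+c*d[1]); X[n+o]=C
print(fitobj([w],'dropper',(.449,-.3215)),fitobj([s],'dropper',(.449,-.3215)))
draw(t,[('can',X['tcan'],.008)],(150,270,160,320),3,'pics/t16o.png')
draw(s,[('can',X['scan'],.008)],(40,220,200,360),2.5,'pics/s16o.png')
a,b=cv2.imread('pics/t16o.png'),cv2.imread('pics/s16o.png');b=b[:a.shape[0]];a=a[:b.shape[0]]
cv2.imwrite('pics/o16.png',np.hstack([a,b])[:, :800])
```

```text
now [ 0.4506 -0.3191  0.198 ] psi 49.91 -> shift [-0.0028  0.0003  0.078 ] turn 0.0054 rows 1.2494154398957846 0.029052897290141474 q6 -0.055600462536167995 t 30.55
t [0.5332 0.1624 0.0774] can [0.5689 0.2833] in tray 0.04503613671904077 0.11779897441247
t [0.5332 0.1624 0.0774] jar [0.4883 0.1601] in tray -0.044905464205178595 0.0011157657905819687
t [0.5332 0.1624 0.0774] dish [0.4837 0.1492] in tray -0.05030997939160293 -0.009395796363702783
s [0.5279 0.1818 0.0894] can [0.5677 0.2884] in tray 0.04913881217239082 0.10266066833162578
s [0.5279 0.1818 0.0894] jar [0.4787 0.1333] in tray -0.053311354380213435 -0.04385368779009166
s [0.5279 0.1818 0.0894] dish [0.4786 0.1709] in tray -0.05007413612369636 -0.006456089295653633
(array([ 0.45  , -0.3215]), np.float64(-60.0)) (array([ 0.4493, -0.3205]), np.float64(-59.99871826171875))
```

View pics/o16.png

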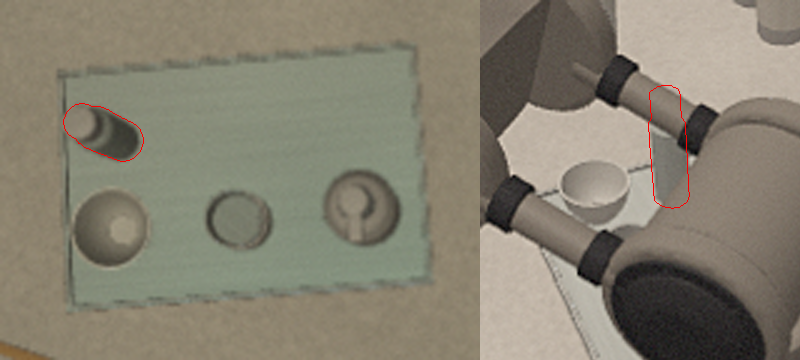

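View pics/w16.png

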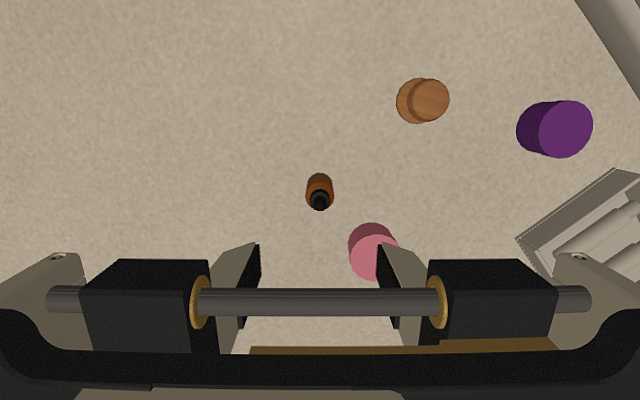

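Run:
```python
from obj import *
go(.449,-.3217,.0235,49.6)
```

```text
now [ 0.4515 -0.3176  0.1996] psi 50.03 -> shift [-0.0048  0.0007  0.1761] turn 0.0075 rows 2.818959466764867 0.04028708063745434 q6 -0.05495635209092965 t 30.7
```

Call:
apply_moves([
  [-0.0048,0.0007,0.03,0.007],
  [-0.0048,0.0007,0.08,0.007],
  [-0.0048,0.0007,0.12,0.007],
  [-0.0048,0.0007,0.14,0.007],
  [-0.0048,0.0007,0.14,0.007],
  [-0.0048,0.0007,0.14,0.007],
])

```text
t: 31.45
ee_pos: [0.4496, -0.3222, 0.0609]
orientation: [[0.647, 0.762, 0.002], [0.762, -0.647, -0.001], [0.0, 0.002, -1.0]]
contact_force: [0.1, -1.1, 1.3]
gripper_width: 0.7
```

Run:
```python
from obj import *
go(.449,-.3217,.0235,49.6)
w=vision.grab_frame('wrist');cv2.imwrite('pics/w17.png',w['frame'])
```

```text
now [ 0.4496 -0.3222  0.0609] psi 49.65 -> shift [ 0.     -0.0007  0.0374] turn 0.0009 rows 0.5988304215828179 0.0046381852813847735 q6 -0.0565254412755644 t 31.45
```

View pics/w17.png

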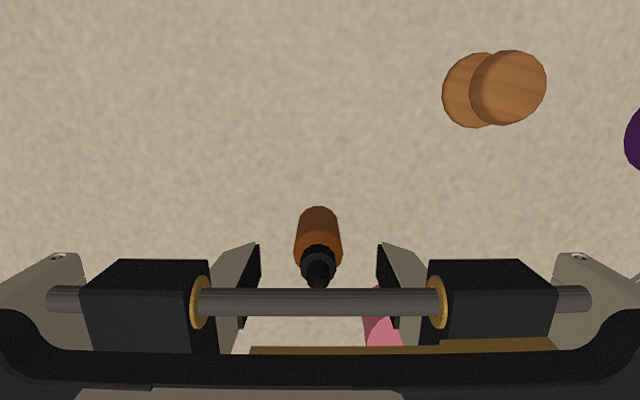

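The dropper bottle at (245,318) is between the fingers.

Call:
apply_moves([
  [0,-0.0005,0.015,0],
  [0,-0.0005,0.03,0],
  [0,-0.0005,0.036,0],
  [0,-0.0005,0.036,0],
  [0,-0.0005,0.036,0],
])

```text
t: 32.12
ee_pos: [0.448, -0.3224, 0.0236]
orientation: [[0.649, 0.761, 0.0], [0.761, -0.649, -0.0], [0.0, 0.0, -1.0]]
contact_force: [0.8, -0.3, 0.6]
gripper_width: 0.703
```

Call:
apply_moves([
  [0,0,0,0],
  [0,0,0,0],
  [0,0,0,0],
  [0,0,0,0],
  [0,0,0,0],
  [0,0,0,0],
  [0,0,0,0],
], claw=0.8, force=12)

```text
t: 33.0
ee_pos: [0.4479, -0.3223, 0.0235]
orientation: [[0.649, 0.761, 0.0], [0.761, -0.649, -0.0], [0.0, 0.0, -1.0]]
contact_force: [-0.5, -0.0, 1.4]
gripper_width: 0.322
```

Call:
apply_moves([
  [0,0,-0.03,0],
  [0,0,-0.09,0],
  [0,0,-0.15,0],
  [0,0,-0.19,0],
  [0,0,-0.19,0],
  [0,0,-0.19,0],
])

```text
t: 33.75
ee_pos: [0.4473, -0.3218, 0.2124]
orientation: [[0.649, 0.761, -0.001], [0.761, -0.649, 0.001], [0.0, -0.002, -1.0]]
contact_force: [-0.3, 0.8, -0.5]
gripper_width: 0.322
```

Run:
```python
from obj import *
w=vision.grab_frame('wrist');cv2.imwrite('pics/w18.png',w['frame'])
# dropper target: tray (+.029,0), tray arm frame (.5348,.1648,.080)
a=.08;go(.5348+.029*np.cos(a),.1648+.029*np.sin(a),.215,49.6)
print(.5348+.029*np.cos(a),.1648+.029*np.sin(a))
```

```text
now [ 0.4472 -0.3216  0.2118] psi 49.55 -> shift [ 0.4475 -0.2284 -0.0032] turn -0.0009 rows 8.038906603460173 0.00480577118508923 q6 -0.05673430438635875 t 33.8
0.5637072494827761 0.167117526125106
```

View pics/w18.png

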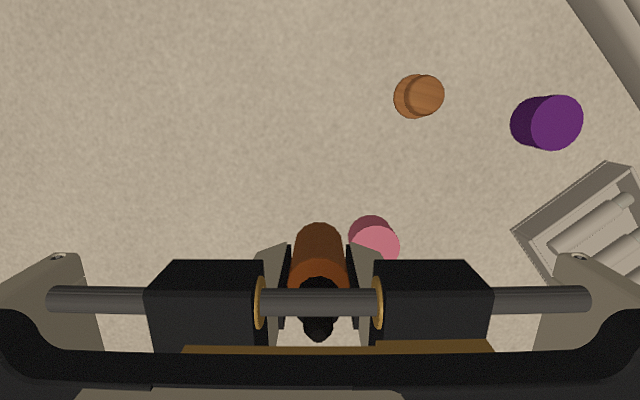

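Call:
apply_moves([
  [0.05,-0.012,0,0],
  [0.105,-0.03,0,0],
  [0.16,-0.045,0,0],
  [0.211,-0.061,0,0],
  [0.265,-0.098,0,0],
  [0.32,-0.135,0,0],
  [0.375,-0.175,0,0],
  [0.425,-0.21,0,0],
])

```text
t: 34.8
ee_pos: [0.562, 0.1286, 0.2115]
orientation: [[0.649, 0.761, -0.003], [0.761, -0.649, -0.0], [-0.002, -0.002, -1.0]]
contact_force: [0.8, -0.5, -0.9]
gripper_width: 0.322
```

Run:
```python
from obj import *
go(.563,.1664,.1,49.6)
```

```text
now [0.562  0.1286 0.2115] psi 49.54 -> shift [ 0.0294 -0.0238  0.1115] turn -0.0011 rows 1.8846169064091893 0.005688719983314332 q6 0.7981900198629317 t 34.8
```

Call:
apply_moves([
  [0.022,-0.0185,0.01,0],
  [0.022,-0.0185,0.04,0],
  [0.022,-0.0185,0.08,0],
  [0.022,-0.0185,0.11,0],
  [0.022,-0.0185,0.11,0],
  [0.022,-0.0185,0.11,0],
])

```text
t: 35.55
ee_pos: [0.5633, 0.1554, 0.1038]
orientation: [[0.649, 0.761, 0.0], [0.761, -0.649, 0.0], [0.0, 0.0, -1.0]]
contact_force: [-0.1, -0.3, -0.6]
gripper_width: 0.323
```

Run:
```python
from obj import *
np.set_printoptions(precision=4,suppress=True)
go(.563,.1664,.033,49.6)
w=vision.grab_frame('wrist');cv2.imwrite('pics/w19.png',w['frame'])
s=vision.grab_frame('side');cv2.imwrite('pics/s19.png',cv2.resize(s['frame'][20:220,190:390],None,fx=3,fy=3))
for f in (s,): print(fitdark(f,(.5345,.162,.083)),fitobj([f],'can',(.571,.289),.008))
```

```text
now [0.5633 0.1554 0.1038] psi 49.54 -> shift [ 0.0082 -0.0073  0.0708] turn -0.001 rows 1.1465135616480877 0.005548370584625574 q6 0.8441158128027114 t 35.55
(array([0.5336, 0.1614, 0.089 ]), np.float64(-7.2267584800720215)) (array([0.5677, 0.2898]), np.float64(-53.6717529296875))
```

View pics/w19.png

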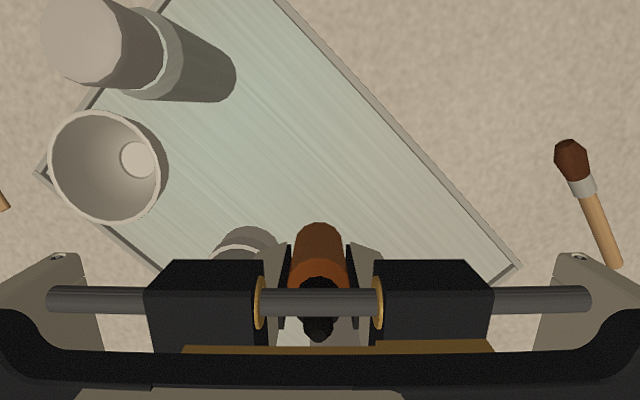

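View pics/s19.png

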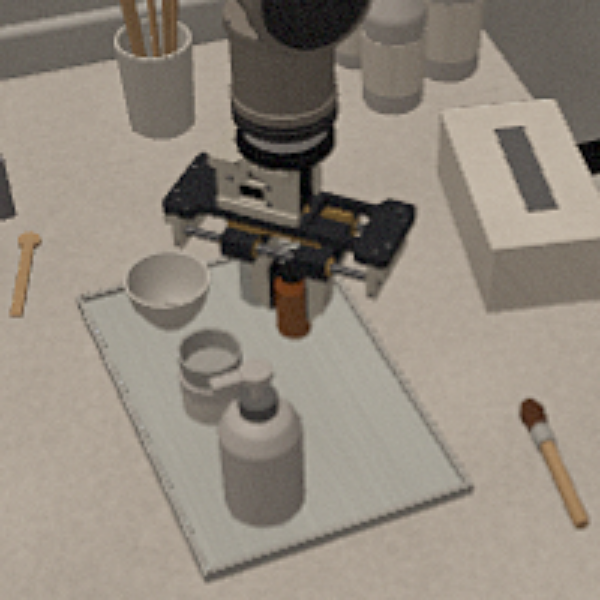

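Call:
apply_moves([
  [0.008,-0.007,0,0],
  [0.008,-0.007,0.03,0],
  [0.008,-0.007,0.055,0],
  [0.008,-0.007,0.067,0],
  [0.008,-0.007,0.067,0],
  [0.008,-0.007,0.067,0],
])

```text
t: 36.4
ee_pos: [0.5636, 0.1663, 0.0376]
orientation: [[0.649, 0.761, 0.002], [0.761, -0.649, 0.0], [0.002, 0.001, -1.0]]
contact_force: [0.1, 0.0, -1.2]
gripper_width: 0.325
```

Run:
```python
from obj import *
go(.563,.1664,.0315,49.6)
```

```text
now [0.5636 0.1663 0.0376] psi 49.55 -> shift [-0.0004 -0.0005  0.0061] turn -0.0008 rows 0.09830464734005595 0.004250510046917712 q6 0.8623439605083975 t 36.4
```

Call:
apply_moves([
  [0,0,0.003,0],
  [0,0,0.0055,0],
  [0,0,0.0055,0],
  [0,0,0.0055,0],
])

```text
t: 36.9
ee_pos: [0.5632, 0.1661, 0.0314]
orientation: [[0.649, 0.761, 0.001], [0.761, -0.649, 0.0], [0.001, 0.001, -1.0]]
contact_force: [0.6, 0.5, 3.2]
gripper_width: 0.323
```

Call:
apply_moves([
  [0,0,0,0],
  [0,0,0,0],
  [0,0,0,0],
  [0,0,0,0],
], claw=0.4)

```text
t: 37.4
ee_pos: [0.5628, 0.166, 0.0309]
orientation: [[0.649, 0.761, -0.0], [0.761, -0.649, 0.0], [-0.0, -0.0, -1.0]]
contact_force: [0.3, -0.1, 0.0]
gripper_width: 0.601
```

Call:
apply_moves([
  [0,0,-0.03,0],
  [0,0,-0.08,0],
  [0,0,-0.14,0],
  [0,0,-0.2,0],
  [0,0,-0.24,0],
  [0,0,-0.24,0],
  [0,0,-0.24,0],
])

```text
t: 38.28
ee_pos: [0.5623, 0.1659, 0.2699]
orientation: [[0.649, 0.761, -0.002], [0.761, -0.649, -0.0], [-0.001, -0.001, -1.0]]
contact_force: [-0.1, 0.3, 0.1]
gripper_width: 0.601
```

Run:
```python
from obj import *
np.set_printoptions(precision=4,suppress=True)
go(.45,-.1,.3,49.6)
w=vision.grab_frame('wrist');cv2.imwrite('pics/w20.png',w['frame'])
T=fitdark(w,(.536,.166,.08))[0];c,q=np.cos(T[2]),np.sin(T[2]);print(T)
for o,p,z in(('can',(.571,.289),.008),('jar',(.49,.161),.008),('dropper',(.564,.167),.008)):
        C=fitobj([w],o,p,z)[0];d=C-T[:2];print(o,C,'in tray',c*d[0]+q*d[1],-q*d[0]+c*d[1])
```

```text
now [0.5623 0.1659 0.2699] psi 49.55 -> shift [-0.2752  0.0871 -0.0301] turn -0.0009 rows 4.643812080169915 0.004671260906933968 q6 0.8622404492428943 t 38.275
[0.5371 0.1666 0.0808]
can [0.5716 0.2883] in tray 0.04425156497592788 0.1184766306326824
jar [0.4824 0.1584] in tray -0.05513576386140082 -0.003761143868174957
dropper [0.5643 0.1676] in tray 0.02714662126441964 -0.00125183196300177
```

View pics/w20.png

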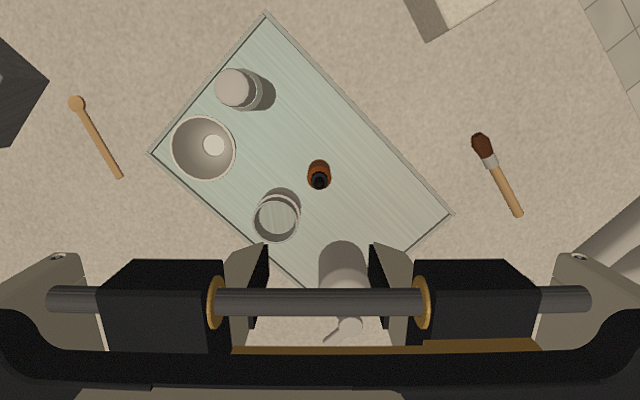

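Call:
apply_moves([
  [0,0,-0.03,0],
  [-0.01,-0.08,-0.04,0],
  [-0.02,-0.16,-0.04,0],
  [-0.02,-0.24,-0.04,0],
  [-0.02,-0.34,-0.04,0],
  [-0.02,-0.42,-0.04,0],
  [-0.02,-0.44,-0.04,0],
  [-0.02,-0.44,-0.04,0],
])

```text
t: 39.33
ee_pos: [0.2161, 0.4343, 0.3094]
orientation: [[0.649, 0.761, -0.002], [0.761, -0.649, -0.002], [-0.003, 0.0, -1.0]]
contact_force: [0.1, 0.5, 0.0]
gripper_width: 0.599
```

Run:
```python
from obj import *
np.set_printoptions(precision=4,suppress=True)
s=vision.grab_frame('side');t=vision.grab_frame('top');X={}
print(monitor.sense()['ee_pos'])
for n,f in(('t',t),('s',s)):
    T=fitdark(f,(.534,.162,.08))[0];c,q=np.cos(T[2]),np.sin(T[2]);print(n,T)
    for o,p,z in(('can',(.571,.288),.008),('jar',(.49,.161),.008),('dish',(.49,.161),.05),('dropper',(.564,.167),.008)):
        C=fitobj([f],o,p,z,sg=(1.,.8))[0];d=C-T[:2];print(o,C,'in tray',c*d[0]+q*d[1],-q*d[0]+c*d[1]);X[n+o]=(o,C,z)
draw(t,[X['tcan'],X['tjar'],X['tdropper']],(150,270,160,320),2.4,'pics/a.png')
draw(s,[X['scan'],X['sjar'],X['sdropper']],(40,220,200,360),2.6,'pics/b.png')
a,b=cv2.imread('pics/a.png'),cv2.imread('pics/b.png')
o=np.zeros((max(a.shape[0],b.shape[0]),a.shape[1]+b.shape[1],3),np.uint8);o[:a.shape[0],:a.shape[1]]=a;o[:b.shape[0],a.shape[1]:]=b
cv2.imwrite('pics/fin.png',o);cv2.imwrite('pics/fin_t.png',t['frame'])
cv2.imwrite('pics/fin_s.png',s['frame'])
```

```text
[0.2132 0.4361 0.3094]
t [0.5331 0.1625 0.0771]
can [0.5689 0.2834] in tray 0.04498985465631565 0.11781349027248181
jar [0.4884 0.1601] in tray -0.044715412558830166 0.0010321229614076548
dish [0.4839 0.1491] in tray -0.050081913184289804 -0.009500637006330116
dropper [0.5622 0.1635] in tray 0.02915774810439473 -0.0012253776468132997
s [0.5345 0.1617 0.0826]
can [0.5695 0.2859] in tray 0.04515285085369866 0.12089685680698223
jar [0.4894 0.1634] in tray -0.04478633476708579 0.005387739059447361
dish [0.4902 0.1634] in tray -0.04398729758032436 0.0053551215845821405
dropper [0.5655 0.1748] in tray 0.032020778260374236 0.010461993059589801
```

View pics/fin.png

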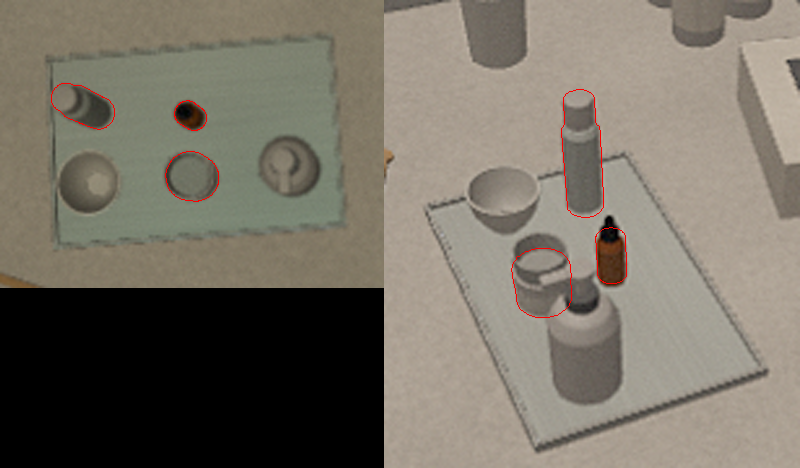

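View pics/fin_s.png

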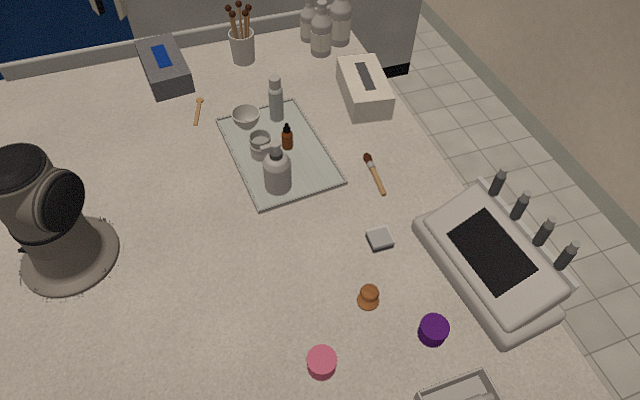

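Run:
```python
from obj import *
f=vision.grab_frame('side')
draw(f,[('dropper',(.5634,.1615),.008)],(110,160,265,315),8,'pics/a.png')
draw(f,[('dropper',(.5655,.1748),.008)],(110,160,265,315),8,'pics/b.png')
cv2.imwrite('pics/cmp.png',np.hstack([cv2.imread('pics/a.png'),cv2.imread('pics/b.png')]))
print(monitor.sense()['t'])
```

```text
39.475
```

View pics/cmp.png

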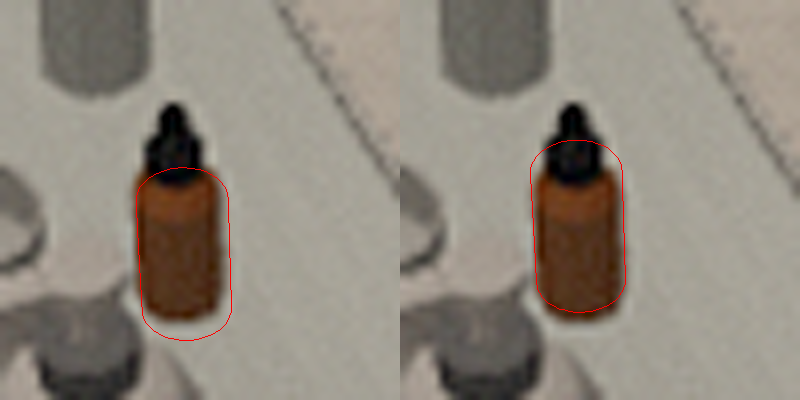

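```bash
python3 -c "
from h import *
print(robot.sign_off())"
```

```text
the job is handed in; nothing more can be done
None
```

I set out the tray in the order you asked and handed the job in at about t = 39.5 s. All four things stood upright with the gripper clear. I placed the white jar midway between bowl and pump bottle, then the steel dish on its lid, the spray can behind the bowl and the dropper bottle behind the jar.

| Thing | Target in tray axes (mm) | Top camera reading (mm) |
|---|---|---|
| Jar | (-45, 0) | (-45, 1) |
| Can | (45, 120) | (45, 118) |
| Dropper bottle | (29, 0) | (29, -1) |

- **Clear space:** those positions leave about 3 cm behind the bowl and behind the jar.
- **Dish:** in a wrist-camera overlay after release it sat centred on the lid, to about 1 mm by eye. The automatic dish fits were unreliable because of overlapping edges: the top camera put it about 12 mm off the jar's centre. I went by the overlay.
- **Bystanders:** the case, the massager and the pink and purple look-alikes were in the same places in the last side picture as at the start.

**Disagreements:**
- **Side camera:** its automatic fit put the dropper bottle about 10 mm off in y. A closer overlay gave about 6 mm, and the same view also put the partly hidden jar 2 to 5 mm to that side.
- **Wrist camera:** its last jar fit was also off, by about 10 mm in x and 4 mm in y, because the dish was on the jar.
- **Which I trusted:** for the dropper bottle I went by the top and wrist cameras and the arm's position at release, which agree to about 2 mm. For the jar, the top camera and the earlier wrist picture taken before the dish went on agree to about 1 mm.

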